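Book a set of paint cakes back in after the art class

ROBOT

A 6-joint arm with a two-finger parallel gripper is mounted at the origin on the work surface. World frame = base frame: x ahead of the robot, y to its left, z up, the work surface at z = 0. Lengths are in mm, angles in rad, forces in N, time in s.
With the tool pointing down it reaches from about 300 to 775 mm from the base axis. Payload 14.6 kg.
Tool frame: the origin (TCP) lies midway between the tips of the shut fingers; the grasp point (between the pads) lies 19 mm behind it (manip.grasp_offset is the distance from the TCP to the grasp point, in mm); z points along the fingers, y is the line along which they close (so a half turn about z gives the same grasp; the last joint's range is limited). The gripper opens to 94 mm and grips with 3 to 60 N. Pads are 16 mm wide; open, the fingers measure 119 mm over their backs; the gripper's body (75 mm by 177 mm) begins 78 mm behind the grasp point.
Start: joints at [1.264, 0.3, 1.521, -0, 1.321, -0.067], TCP at [130.627, 534.252, 168.546] pointing down, gripper open.
Joint ranges: [-3.03, 3.03], [-0.79, 2.21], [0.23, 2.52], [-1.04, 4.18], [0, 3.07], [-2.55, 2.55]. Speed limits (rad/s): [2.22, 2.22, 2.57, 3.14, 3.14, 3.14].

INTERFACE

Orientations are given as [roll, pitch, yaw] about the fixed x, y, z axes, in that order (R = Rz(yaw) Ry(pitch) Rx(roll)).
In Python, from cell import manip, viewer gives the robot as it stands. The module is installed in compiled form; this text tells all that it offers.
- The arm moves only by the tool move_arm, never from a script. Its argument "moves" is a list of rows, each a list of 4 numbers: the shift along the tool's x, y, z in m, then the turn about the tool's z in rad. A call has 1 to 12 rows; each row is the pose to reach, as a shift and turn from the pose commanded when the call began, along the tool's axes at that moment; what a row does not reach only later rows make up. A row lasts 1/10 s, in which the tool goes at most 50 mm and 8.59 degrees, less where a joint would pass 70% of its speed; a pose out of reach is approached as far as the arm can. A call with a gripper value outside its range is refused whole. "jaw" is the finger opening in m, from 0 to 0.094, set as the call begins (left out, the last holds). The fingers move at their own pace and stop on an object; "squeeze" is the grip in N (left out, the last holds). Time passes only in rows, so rows that repeat a pose let the fingers close. It gives the time, the measured TCP pose, the force, the opening and the grip force at its end, in the units of the state.
- manip.read_state(): the state, without advancing time (a new reading comes with each control period).
- viewer.camera(name): name is "side" or "top" or "wrist"; returns a dict with "frame" (400x640x3 uint8, blue, green, red), "z_map" (400x640 float32, mm along the optical axis (not along the pixel's ray), 0 where there is no reading), "fx", "fy", "cx", "cy" (pixels), "D" ([k1, k2, p1, p2, k3] as OpenCV has them; the pictures are not rectified), "origin" and "orientation" of the camera in the world. Camera axes: x right, y down, z forward; pixel columns grow to the right and rows downward; lengths in mm; the calibration is good to about 2 mm. A picture is of the moment at which its call begins.
- manip.sign_off(): hands the job in; it is judged then, once.
The state is a dict: "clock": time; "joints": joint angles; "qd": joint speeds; "effort": joint torques, N m; "eef_pos": TCP position; "eef_rot": TCP orientation; "wrist_force": force on the tool from outside, world axes, zero at the start; "moment": the same for the moment, N m; "finger_gap": finger opening in mm; "finger_force": force on a finger pad.
Only numpy, scipy, OpenCV 4.12 (cv2) and the standard library are available. Lean on these libraries where they do the work, as an engineer would, in place of code of your own. Each camera call takes 0.05 s, during which the arm holds its last target. There are 200 camera calls.

TASK

Book the paint cakes back in after the art class: take the roll of tape off the round white plate and lay it flat in the wooden tray, then stack all the loose paint cakes in one neat, centred pile on the plate. When the pile stands, pick up the barcode scanner and hold it steady on the label on the little wooden easel for a good second until it reads, then do the same with the label on the steel post. Finish by laying the scanner back along its black rubber mat, with the pile still neat and the tape in its tray, and leave the bowl, the bottle and the brush cup alone.

Things in the scene. Friction and masses are not known exactly. Their poses are not given: they have to be found in the camera images.
- plate: fixed flat round white ceramic plate without a rim, 170 mm across, its flat top 10 mm above the table; origin at the centre of its underside, z up
- cake1: loose round paint cake, brick-brown, a flat disc 57 mm across and 20 mm thick, about 60 g; starts flat on the table at the robot's left. All cakes are alike; three to five are there, the others are None. Origin at the centre of its underside as it starts, z along its axis. Any order, either face up; each within 10 mm of the plate's centre
- cake2: loose round paint cake, brick-brown, a flat disc 57 mm across and 20 mm thick, about 60 g; starts flat on the table at the robot's left. All cakes are alike; three to five are there, the others are None. Origin at the centre of its underside as it starts, z along its axis. Any order, either face up; each within 10 mm of the plate's centre
- cake3: loose round paint cake, brick-brown, a flat disc 57 mm across and 20 mm thick, about 60 g; starts flat on the table at the robot's left. All cakes are alike; three to five are there, the others are None. Origin at the centre of its underside as it starts, z along its axis. Any order, either face up; each within 10 mm of the plate's centre
- cake4: loose round paint cake, brick-brown, a flat disc 57 mm across and 20 mm thick, about 60 g; starts flat on the table at the robot's left. All cakes are alike; three to five are there, the others are None. Origin at the centre of its underside as it starts, z along its axis. Any order, either face up; each within 10 mm of the plate's centre
- cake5: loose round paint cake, brick-brown, a flat disc 57 mm across and 20 mm thick, about 60 g; starts flat on the table at the robot's left. All cakes are alike; three to five are there, the others are None. Origin at the centre of its underside as it starts, z along its axis. Any order, either face up; each within 10 mm of the plate's centre
- tape: loose roll of cream masking tape, a ring 100 mm across outside, 76 mm across inside (wall 12 mm thick) and 24 mm high, about 100 g; starts lying flat on the plate, in the way of the cakes. Origin on its axis at its underside as it starts, z along its axis; it may lie either face up
- tray: fixed low square wooden tray, open on top, at the robot's right, 190 by 190 mm outside, walls 5 mm thick and 25 mm high above the table, inner floor 5 mm above the table; the tape belongs flat on its floor. Origin at the centre of its underside, x and y along its sides
- mat: fixed black rubber mat 200 (along its x) by 90 mm (y), its top 3 mm above the table, where the scanner belongs, lying along the mat either way round, any side up, its middle within 50 mm along x and 35 mm along y of the mat's middle. Origin at the centre of its underside
- scanner: loose black barcode scanner, a straight square bar 150 mm long, 34 by 34 mm in section, about 160 g, with a light grey head and amber window at its nose and a small steel loop at its tail. Starts lying on its mat, nose roughly away from the robot. Origin at the middle of the bar (17 mm above what it lies on), x along the bar to the nose; any of its four long sides may be up
- scanner_window (a point): centre of the scanner's window, 75 mm from the bar's middle, axes as the scanner's; the beam leaves along +x. No trigger: it reads a label when the beam passes within 15 mm of the label's middle (in each of this y and z), from 40 to 150 mm away (best 90), within 25 degrees of square to the label, held almost still for 1 s
- easel_label (a point): middle of the barcode label (70 by 44 mm) on a fixed little wooden display easel 120 mm wide, 210 mm high; read first. It is 140 mm above the table, faces the robot's side and leans back 15 degrees. x points into the label, square to its face (the scanner stands on the -x side, its own x along this x); y is level, along the label
- post_label (a point): middle of the barcode label (70 by 44 mm) on a plain steel sign on a thin post with a round foot, a fixed stand 170 mm high; read second. Height, lean and axes as for the easel's label. Easel and post stand at the far side of the table, one left, one right of the plate, and may be swapped
- bowl: bystander: loose white bowl 120 mm across, 50 mm high, beyond the plate; leave alone. Origin at the centre of its underside
- paintbottle: bystander: loose white paint bottle, 56 mm across, 140 mm high, near right; leave alone. Origin at the centre of its underside
- brushcup: bystander: loose steel cup of brushes, 70 mm across, cup 90 mm high, brushes to 185 mm, far left; leave alone. Origin at the centre of its underside
Mind the look-alikes: they are no part of the job. What is shaped like the cake5 but blue or pink is not meant. Leave any pink look-alike of the cake1 alone.

How it is judged (in metres and radians):
On the way, in this order (a step that is already met when the one before it is completed fails the run):
1. the tape roll is off the plate (horizontal distance between tape and plate above 0.14 m), for 0.2 s.
2. all the cakes present stand in one centred pile on the plate, let go (horizontal distance between each of cake1, cake2, cake3, cake4, cake5 and plate below 0.01 m and angle between the z axis of each of cake1, cake2, cake3, cake4, cake5 and the z axis of plate, either way round below 0.08 rad and height (world z) of each of cake1, cake2, cake3, cake4, cake5 above 0.007 m and linear speed of each of cake1, cake2, cake3, cake4, cake5 below 0.03 m/s and contact force between each of cake1, cake2, cake3, cake4, cake5 and the fingers below 0.1 N), for 0.3 s.
3. the scanner is held steady on the easel's label for 1 s (y of easel_label in the frame of scanner_window between -0.015 and 0.015 m and z of easel_label in the frame of scanner_window between -0.015 and 0.015 m and x of easel_label in the frame of scanner_window between 0.04 and 0.15 m and x of scanner_window in the frame of easel_label below -0.03 m and angle between the x axis of scanner_window and the x axis of easel_label, either way round below 0.44 rad and linear speed of scanner below 0.05 m/s), for 1 s.
4. the scanner is held steady on the post's label for 1 s (y of post_label in the frame of scanner_window between -0.015 and 0.015 m and z of post_label in the frame of scanner_window between -0.015 and 0.015 m and x of post_label in the frame of scanner_window between 0.04 and 0.15 m and x of scanner_window in the frame of post_label below -0.03 m and angle between the x axis of scanner_window and the x axis of post_label, either way round below 0.44 rad and linear speed of scanner below 0.05 m/s), for 1 s.
At the end, for the whole second after the job is handed in: Every cake lies flat in one pile, each within 10 mm of the plate's centre; the tape lies flat on the tray's floor; the scanner lies along its mat (within 20 degrees, either way round), its middle within 50 mm along and 35 mm across of the mat's; all at rest (horizontal distance between each of cake1, cake2, cake3, cake4, cake5 and plate below 0.01 m and angle between the z axis of each of cake1, cake2, cake3, cake4, cake5 and the z axis of plate, either way round below 0.08 rad and height (world z) of each of cake1, cake2, cake3, cake4, cake5 above 0.007 m and linear speed of each of cake1, cake2, cake3, cake4, cake5, tape, scanner below 0.03 m/s and x of tape in the frame of tray between -0.045 and 0.045 m and y of tape in the frame of tray between -0.045 and 0.045 m and height (world z) of tape below 0.032 m and angle between the z axis of tape and the z axis of tray, either way round below 0.12 rad and x of scanner in the frame of mat between -0.05 and 0.05 m and y of scanner in the frame of mat between -0.035 and 0.035 m and height (world z) of scanner below 0.025 m and angle between the x axis of scanner and the x axis of mat, either way round below 0.35 rad); the robot touches nothing.
It fails at once if the bowl is shifted by more than 25 mm or tipped over (distance of bowl from where it was at the start of the episode above 0.025 m or angle between bowl's own z axis and vertical above 0.3 rad).
It fails at once if the paint bottle is shifted by more than 25 mm or tipped over (distance of paintbottle from where it was at the start of the episode above 0.025 m or angle between paintbottle's own z axis and vertical above 0.3 rad).
It fails at once if the brush cup is shifted by more than 25 mm or tipped over (distance of brushcup from where it was at the start of the episode above 0.025 m or angle between brushcup's own z axis and vertical above 0.3 rad).
Of cake1, cake2, cake3, cake4, cake5 only 3 to 5 are there at a start; the rules pass over those that are not, and their reading is None.
At some moment in a run one of tape, scanner may be knocked a few centimetres aside while the robot is not near it.
Once in a run the grip may slacken for a moment while it holds something.
It also fails if it takes over 210 s, if anything falls off the work surface, if the arm or the gripper's body presses on something with over 40 N, if the wrist force passes 120 N, or if a joint passes its speed limit or range.

## Working session

There is one attempt and no reset: what is moved stays moved. The work goes in short steps, Python scripts to look and compute and a tool call to move; the robot and the scene stay as the last step left them, time stands still between calls to the robot, and variables do not carry over. Pictures are saved under pics/ and viewed, at most 14 in all, crops included, and the job is handed in when it is done.

Besides the shell and the picture viewer there is one more tool, called after ">>>" by a JSON object that holds its "method" and its "body", one argument or row to a line. move_arm: Moves the arm, as the interface text tells. Its arguments: {"type":"object","properties":{"moves":{"type":"array"},"jaw":{"type":"number"},"squeeze":{"type":"number"}},"required":["moves"]}

```bash
mkdir -p pics; cat > h.py <<'E'
import numpy as np, cv2
from scipy.spatial.transform import Rotation as Ro
from cell import manip, viewer
def R(o):
    o=np.array(o,float)
    return o if o.shape==(3,3) else Ro.from_euler('xyz',o).as_matrix()
def ray(c,uv):
    K=np.array([[c['fx'],0,c['cx']],[0,c['fy'],c['cy']],[0,0,1.]])
    n=cv2.undistortPoints(np.array(uv,np.float64).reshape(-1,1,2),K,np.array(c['D'],float)).reshape(-1,2)
    return np.c_[n,np.ones(len(n))]
def plane(c,uv,z):
    d=ray(c,uv)@R(c['orientation']).T; o=np.array(c['origin'])
    return o+d*((z-o[2])/d[:,2])[:,None]
def pt(c,uv):  # via depth
    uv=np.array(uv).reshape(-1,2); z=c['z_map'][uv[:,1].astype(int),uv[:,0].astype(int)]
    return np.array(c['origin'])+(ray(c,uv)*z[:,None])@R(c['orientation']).T
def cloud(c):
    v,u=np.mgrid[0:400,0:640]; uv=np.c_[u.ravel(),v.ravel()]
    return pt(c,uv).reshape(400,640,3)
def proj(c,p):
    Rc=R(c['orientation']);p=(np.array(p,float).reshape(-1,3)-np.array(c['origin']))@Rc
    K=np.array([[c['fx'],0,c['cx']],[0,c['fy'],c['cy']],[0,0,1.]])
    return cv2.projectPoints(p,np.zeros(3),np.zeros(3),K,np.array(c['D'],float))[0].reshape(-1,2)
def st():
    s=manip.read_state(); print({k:np.round(s[k],3).tolist() for k in('clock','eef_pos','eef_rot','joints','wrist_force','finger_gap','finger_force')}); return s
E
python3 - <<'E'
from h import *
st(); print(manip.grasp_offset)
for n in('top','side'):
    c=viewer.camera(n); cv2.imwrite(f'pics/{n}0.png',c['frame']); print(n,c['origin'],c['orientation'],c['fx'])
E
```

```text
{'clock': 0.0, 'eef_pos': [130.562, 533.975, 168.0], 'eef_rot': [-3.14, -0.0, 2.902], 'joints': [1.264, 0.3, 1.522, -0.0, 1.321, -0.067], 'wrist_force': [-0.267, 0.306, -0.366], 'finger_gap': 93.979, 'finger_force': 0.0}
18.8
top [4.45754964e+02 7.26012740e-01 1.48554909e+03] [-3.04718071e+00  1.02807054e-03 -1.56894753e+00] 445.62781823221445
side [362.77584306 835.29147682 679.99776613] [-2.15611568 -0.00989136 -2.88835712] 388.01535781232417
```

View pics/top0.png

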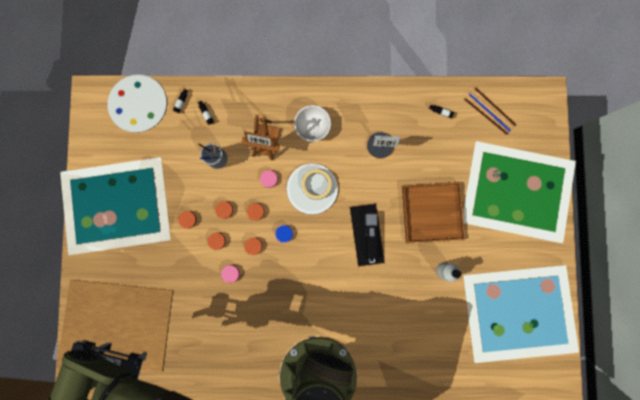

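View pics/side0.png

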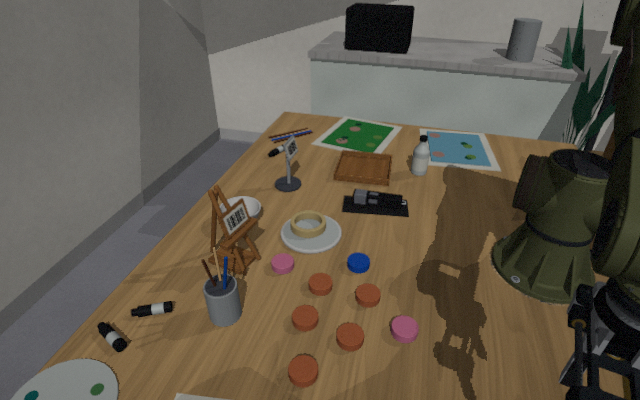

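Top view: brick-brown cakes at (188,219), (224,209), (256,211), (217,240) and (253,245). Look-alikes are pink at (268,178) and (230,273) and blue at (284,233). The five brown ones fit the description. The tape is on the plate at (316,184), the easel label at (259,140), the post label at (386,141), the tray at (435,211), and the scanner on its mat at (367,235).

```bash
python3 - <<'E'
from h import *
c=viewer.camera('top'); f=c['frame']; h=cv2.cvtColor(f,cv2.COLOR_BGR2HSV)
P=cloud(c)
for u,v in [(188,219),(224,209),(256,211),(217,240),(253,245),(268,178),(230,273),(284,233)]:
    print((u,v),h[v,u],f[v,u])
m=((h[...,0]<10)&(h[...,1]>150)&(h[...,2]>120)).astype(np.uint8)
m[:,:170]=0;m[:,330:]=0;m[:195]=0
n,_,s,ce=cv2.connectedComponentsWithStats(m)
for i in range(1,n):
    if s[i,4]>60: print('cake',s[i],plane(c,[ce[i]],20)[0].round(1))
# plate: white
def comp(m,lo,hi,z,name):
    n,_,s,ce=cv2.connectedComponentsWithStats(m.astype(np.uint8))
    for i in range(1,n):
        if lo<s[i,4]<hi: print(name,s[i],ce[i].round(1),plane(c,[ce[i]],z)[0].round(1))
z=P[...,2]
roi=np.zeros(z.shape,bool);roi[150:225,275:350]=1
wm=((h[...,1]<40)&(h[...,2]>150)&roi).astype(np.uint8)
cs,_=cv2.findContours(wm,0,1); q=max(cs,key=cv2.contourArea); e=cv2.fitEllipse(cv2.convexHull(q)); print('plate',e,plane(c,[e[0]],10))
tm=((z>24)&(z<45)&roi).astype(np.uint8);cs,_=cv2.findContours(tm,0,1);q=max(cs,key=cv2.contourArea);e=cv2.fitEllipse(q);print('tape',e,plane(c,[e[0]],34))
# tray
roi=np.zeros(z.shape,bool);roi[175:250,395:475]=1
tm=((z>17)&(z<35)&roi).astype(np.uint8);q=cv2.convexHull(np.argwhere(tm)[:,::-1].astype(np.float32));r=cv2.minAreaRect(q);print('tray',r,plane(c,[r[0]],25),plane(c,cv2.boxPoints(r),25).round())
roi=np.zeros(z.shape,bool);roi[195:275,340:395]=1
mm=((h[...,2]<70)&roi).astype(np.uint8);mm=cv2.morphologyEx(mm,cv2.MORPH_OPEN,np.ones((3,3)));cs,_=cv2.findContours(mm,0,1);r=cv2.minAreaRect(max(cs,key=cv2.contourArea));print('mat',r,plane(c,[r[0]],5),plane(c,cv2.boxPoints(r),5).round())
big=cv2.resize(np.hstack([f[195:280,330:400]]),None,fx=5,fy=5,interpolation=2)
b2=cv2.resize(f[195:265,170:300],None,fx=3,fy=3,interpolation=2)
o=np.zeros((425,350+390,3),np.uint8);o[:425,:350]=big;o[:210,350:]=b2;cv2.imwrite('pics/a.png',o)
roi=np.zeros(z.shape,bool);roi[195:275,340:395]=1
tm=((z>25)&(z<50)&roi).astype(np.uint8);q=np.argwhere(tm)[:,::-1].astype(np.float32);r=cv2.minAreaRect(q);print('scan',r,plane(c,cv2.boxPoints(r),37).round(),plane(c,[r[0]],37))
# labels
for n,(u0,u1,v0,v1) in {'easel':(240,280,125,160),'post':(370,405,128,155)}.items():
    s=h[v0:v1,u0:u1]; w=(s[...,1]<70)&(s[...,2]>130); w=w&(z[v0:v1,u0:u1]>100)
    p=P[v0:v1,u0:u1][w]; mu=p.mean(0); print(n,w.sum(),mu,p.min(0),p.max(0)); 
E
```

```text
(188, 219) [  9 181 196] [ 57  97 196]
(224, 209) [  9 180 193] [ 57  97 193]
(256, 211) [  9 181 193] [ 56  96 193]
(217, 240) [  9 180 194] [ 57  98 194]
(253, 245) [  9 179 195] [ 58  98 195]
(268, 178) [169 117 229] [162 124 229]
(230, 273) [169 112 229] [165 128 229]
(284, 233) [111 217 195] [195  79  29]
cake [216 202  17  16 195] [536.8 310.3  20. ]
cake [248 204  16  15 189] [531.4 206.3  20. ]
cake [179 212  16  15 190] [504.3 430.6  20. ]
cake [209 233  16  16 191] [434.8 332.1  20. ]
cake [246 239  16  15 188] [418.  211.8  20. ]
plate ((311.7882080078125, 188.47836303710938), (49.95981216430664, 50.757389068603516), 109.08660125732422) [[607.82870866  21.00573489  10.        ]]
tape ((316.3131103515625, 184.05807495117188), (29.380443572998047, 29.627378463745117), 5.46069860458374) [[619.80080764   5.8797241   34.        ]]
tray ((433.47235107421875, 212.50155639648438), (57.855228424072266, 59.241981506347656), 86.8201675415039) [[ 527.62578979 -378.51365587   25.        ]] [[ 617. -278.   25.]
 [ 629. -473.   25.]
 [ 439. -478.   25.]
 [ 428. -285.   25.]]
mat ((367.12005615234375, 234.34002685546875), (58.68986129760742, 26.162948608398438), 81.8698959350586) [[ 456.02509751 -162.5052748     5.        ]] [[ 546. -106.    5.]
 [ 559. -193.    5.]
 [ 367. -218.    5.]
 [ 355. -133.    5.]]
scan ((371.47808837890625, 237.40821838378906), (49.18849563598633, 10.844416618347168), 87.87889862060547) [[ 525. -153.   37.]
 [ 526. -188.   37.]
 [ 368. -193.   37.]
 [ 367. -158.   37.]] [[ 445.93810382 -172.99232488   37.        ]]
easel 78 [744.39110074 181.35883827 151.48617786] [731.39500352 147.9041226  118.08530424] [753.76717789 217.90809219 169.34604948]
post 132 [ 741.10555758 -208.45849724  157.76082921] [ 728.69237274 -245.09544461  120.74168326] [ 749.81405878 -170.00207031  174.98221178]
```

View pics/a.png

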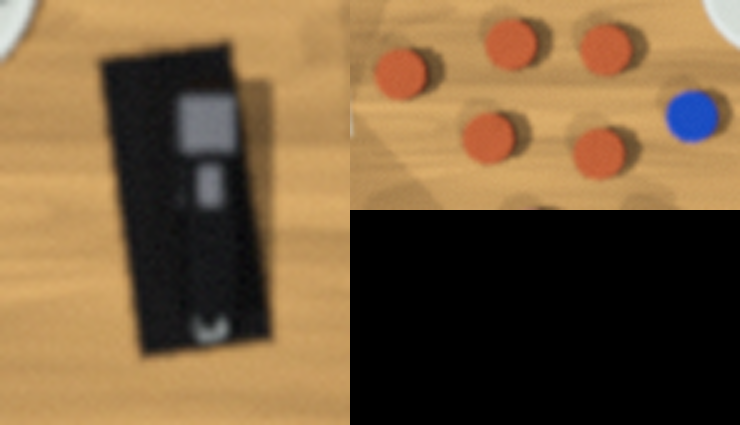

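The crop shows five brick-brown discs; the blue one is not meant. The scanner's grey head points away from the robot and its loop points towards it. Next I take the tape by its left wall.

```bash
cat >> h.py <<'E'
def T(*targets):
    s=manip.read_state(); p=np.array(s['eef_pos']); Rt=Ro.from_euler('xyz',s['eef_rot']).as_matrix(); yaw=s['eef_rot'][2]
    for x,y,z,w in targets:
        d=Rt.T@(np.array([x,y,z])-p)/1000; a=-((w-yaw+np.pi)%(2*np.pi)-np.pi); print(np.round(d,4).tolist(),round(a,4))
E
python3 - <<'E'
from h import *
T((620,50,130,np.pi),(620,50,13,np.pi))
c=viewer.camera('top');print(plane(c,[(449,271)],140),plane(c,[(213,156)],90),plane(c,[(312,122)],50))
E
```

```text
[-0.5904, -0.3539, 0.0384] -0.2398
[-0.5904, -0.3538, 0.1554] -0.2398
[[ 346.52582316 -391.03890095  140.        ]] [[702.16600371 333.6941121   90.        ]] [[823.24799871  20.42470181  50.        ]]
```

>>> {"method": "move_arm", "body": {
  "moves": [
    [-0.3,-0.18,0,-0.12],
    [-0.3,-0.18,0,-0.12],
    [-0.3,-0.18,0,-0.12],
    [-0.3,-0.18,0,-0.12],
    [-0.3,-0.18,0,-0.12],
    [-0.3,-0.18,0,-0.12],
    [-0.3,-0.18,0,-0.12],
    [-0.59,-0.354,0.02,-0.24],
    [-0.59,-0.354,0.02,-0.24],
    [-0.59,-0.354,0.02,-0.24],
    [-0.59,-0.354,0.02,-0.24],
    [-0.59,-0.354,0.02,-0.24]
  ],
  "jaw": 0.04,
  "squeeze": 30
}}

```text
clock: 1.4
eef_pos: [557.7, 110.8, 153.6]
eef_rot: [3.142, -0.0, -3.142]
wrist_force: [-0.2, 0.8, 0.6]
finger_gap: 40.0
finger_force: 0.0
```

>>> {"method": "move_arm", "body": {
  "moves": [
    [0,0,0,0],
    [0,0,0,0],
    [0,0,0,0],
    [0,0,0,0],
    [0,0,0,0],
    [0,0,0,0]
  ]
}}

```text
clock: 2.0
eef_pos: [556.3, 113.3, 154.1]
eef_rot: [3.142, 0.0, -3.14]
wrist_force: [-0.2, -0.2, 0.5]
finger_gap: 39.8
finger_force: 0.0
```

```bash
python3 - <<'E'
from h import *
st();T((620,50,130,np.pi),(620,50,13,np.pi))
c=viewer.camera('wrist');cv2.imwrite('pics/w0.png',c['frame']); P=cloud(c);z=P[...,2]
h=cv2.cvtColor(c['frame'],cv2.COLOR_BGR2HSV)
m=(abs(z-34)<5); q=P[m]; q=q[(abs(q[:,0]-620)<70)&(abs(q[:,1]-6)<70)]; print(len(q),q.min(0),q.max(0),q.mean(0))
E
```

```text
{'clock': 2.0, 'eef_pos': [556.349, 113.279, 154.053], 'eef_rot': [3.142, 0.0, -3.14], 'joints': [0.136, 0.351, 1.488, 0.0, 1.302, -1.436], 'wrist_force': [-0.162, -0.206, 0.488], 'finger_gap': 39.797, 'finger_force': 0.0}
[-0.0636, -0.0634, 0.0241] 0.0012
[-0.0635, -0.0634, 0.1411] 0.0012
2824 [569.87923055 -43.34365025  29.01154583] [668.45291933  56.38412741  36.81048813] [614.6509476    2.56313533  33.66840562]
```

View pics/w0.png

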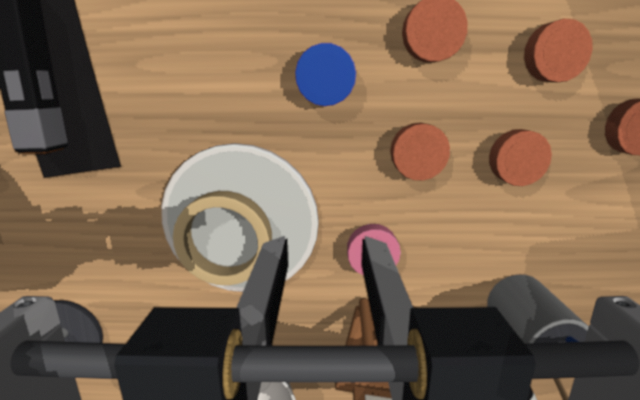

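Wrist view: the tape is at (222,238) on the plate at (240,217). The cakes are at the upper right, with the blue and pink ones beside them. The tape centre agrees with the top view, so I descend.

```bash
python3 - <<'E'
from h import *
c=viewer.camera('wrist');f=c['frame'];h=cv2.cvtColor(f,cv2.COLOR_BGR2HSV)
m=((h[...,0]<10)&(h[...,1]>120)).astype(np.uint8)
n,_,s,ce=cv2.connectedComponentsWithStats(m)
for i in range(1,n):
    if s[i,4]>800: print('cake',s[i],plane(c,[ce[i]],20)[0].round(1))
roi=np.zeros(m.shape,bool);roi[130:250,150:330]=1
w=((h[...,1]<35)&(h[...,2]>140)&roi).astype(np.uint8)
cs,_=cv2.findContours(w,0,1);q=max(cs,key=cv2.contourArea)
p=plane(c,q.reshape(-1,2).astype(float),10)[:,:2];hull=cv2.convexHull(p.astype(np.float32))[:,0]
# robust circle r=85 fit
from scipy.optimize import least_squares
r=least_squares(lambda v:np.hypot(*(hull-v[:2]).T)-85,[608,21],loss='soft_l1',f_scale=1);print('plate',r.x,np.median(abs(r.fun)))
E
```

```text
cake [ 403    0   64   62 3208] [417.2 212.8  20. ]
cake [ 525   19   67   63 3280] [432.9 330.7  20. ]
cake [ 606  100   34   55 1498] [502.9 412.2  20. ]
cake [ 391  123   59   57 2569] [528.2 207.1  20. ]
cake [ 490  130   61   56 2653] [533.4 308.7  20. ]
plate [607.30032902  20.94865111] 0.5744077444377353
```

>>> {"method": "move_arm", "body": {
  "moves": [
    [-0.0635,-0.0634,0.05,0],
    [-0.0635,-0.0634,0.05,0],
    [-0.0635,-0.0634,0.05,0],
    [-0.0635,-0.0634,0.05,0],
    [-0.0635,-0.0634,0.09,0],
    [-0.0635,-0.0634,0.12,0],
    [-0.0635,-0.0634,0.14,0],
    [-0.0635,-0.0634,0.14,0],
    [-0.0635,-0.0634,0.14,0],
    [-0.0635,-0.0634,0.14,0]
  ]
}}

```text
clock: 3.1
eef_pos: [621.0, 49.8, 16.0]
eef_rot: [3.142, 0.003, -3.141]
wrist_force: [0.4, -0.6, 0.1]
finger_gap: 39.9
finger_force: 0.0
```

>>> {"method": "move_arm", "body": {
  "moves": [
    [0,0,0,0],
    [0,0,0,0],
    [0,0,0,0],
    [0,0,0,0],
    [0,0,0,0],
    [0,0,0,0]
  ],
  "jaw": 0.005,
  "squeeze": 35
}}

```text
clock: 3.7
eef_pos: [620.1, 49.3, 13.8]
eef_rot: [-3.142, -0.0, -3.141]
wrist_force: [-0.2, -0.1, -0.4]
finger_gap: 5.2
finger_force: 0.0
```

>>> {"method": "move_arm", "body": {
  "moves": [
    [0,0,0,0],
    [0,0,-0.03,0],
    [0,0,-0.06,0],
    [0,0,-0.09,0],
    [0,0,-0.09,0]
  ]
}}

```text
clock: 4.2
eef_pos: [622.0, 49.3, 108.2]
eef_rot: [3.141, 0.007, -3.141]
wrist_force: [0.3, -0.3, -0.2]
finger_gap: 5.2
finger_force: 0.0
```

```bash
python3 - <<'E'
from h import *
st();T((528,-334,103,np.pi),(528,-334,9,np.pi))
E
```

```text
{'clock': 4.2, 'eef_pos': [622.029, 49.315, 108.24], 'eef_rot': [3.141, 0.007, -3.141], 'joints': [0.02, 0.51, 1.371, -0.0, 1.254, -1.551], 'wrist_force': [0.308, -0.321, -0.215], 'finger_gap': 5.157, 'finger_force': 0.0}
[0.0941, -0.3833, 0.0046] 0.0002
[0.0948, -0.3833, 0.0986] 0.0002
```

The gap closed to 5 mm, so the tape was missed. I look again.

```bash
python3 - <<'E'
from h import *
c=viewer.camera('wrist');cv2.imwrite('pics/w1.png',c['frame']); P=cloud(c)
m=(P[...,2]>28)&(P[...,2]<40);cs,_=cv2.findContours(m.astype(np.uint8),0,1)
for q in sorted(cs,key=cv2.contourArea)[-3:]:
    p=P[m&(cv2.drawContours(np.zeros(m.shape,np.uint8),[q],-1,1,-1)>0)]; print(p.min(0),p.max(0))
c=viewer.camera('top');P=cloud(c);m=(P[...,2]>24)&(P[...,2]<45)
h=cv2.cvtColor(c['frame'],cv2.COLOR_BGR2HSV)
m=((h[...,0]>12)&(h[...,0]<30)&(h[...,1]>30)&(h[...,2]>120)&m);m[:150]=0;m[240:]=0;m[:,:270]=0;m[:,:]&=True;m[:,395:]=0
p=P[m];print(p.min(0),p.max(0),p.mean(0))
E
```

```text
[673.67900388 305.05626207  28.01450936] [728.02137297 344.04885411  39.99405628]
[ 467.69584677 -189.57584993   28.00030972] [ 526.67765911 -153.40689842   39.56431808]
[569.96785026 -42.98273717  28.010501  ] [669.4597356   56.54504063  36.58590439]
[576.89513413 -42.45961493  26.54113031] [712.63809066 159.4743156   41.87019239] [599.31802748  -8.00746644  34.1608142 ]
```

View pics/w1.png

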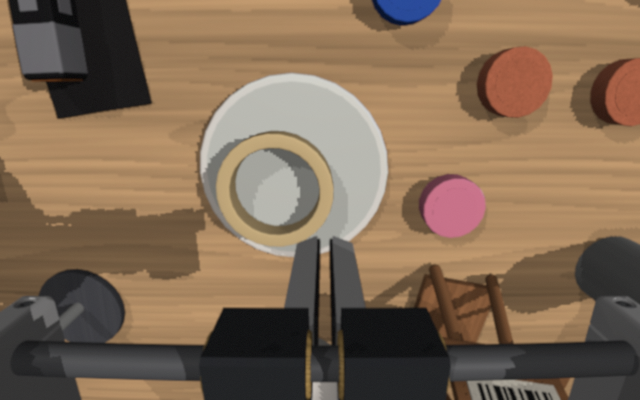

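```bash
python3 - <<'E'
from h import *
s=st();c=viewer.camera('wrist')
print(c['origin'],c['orientation'],proj(c,[s['eef_pos'],np.array(s['eef_pos'])+[0,0,19],(620,6.5,34),(620,50,34),(670,6.5,34)]).round())
print(pt(c,[(310,243),(340,243),(310,260),(338,260),(275,150)]).round(1))
E
```

```text
{'clock': 4.3, 'eef_pos': [620.183, 49.282, 103.886], 'eef_rot': [-3.142, 0.001, -3.141], 'joints': [0.02, 0.514, 1.375, -0.0, 1.251, -1.551], 'wrist_force': [-0.81, 0.005, -0.777], 'finger_gap': 4.964, 'finger_force': 0.0}
[534.072612    49.26133471 319.94856199] [2.84646757e+00 1.86387917e-04 1.56995477e+00] [[325. 229.]
 [325. 240.]
 [273. 197.]
 [325. 197.]
 [276. 252.]]
[[609.9  41.7 149.6]
 [609.5  57.2 150.7]
 [609.9  42.5 169.1]
 [609.8  55.5 169.2]
 [580.8   9.3  32.1]]
```

```bash
python3 - <<'E'
from h import *
s=manip.read_state();c=viewer.camera('side');p=np.array(s['eef_pos'])
print(proj(c,[p,p+[0,0,19],p+[0,0,46]]).round())
u,v=proj(c,[p])[0].astype(int); f=c['frame'].copy()
cv2.circle(f,(u,v),2,(0,0,255),-1)
x0,y0=max(u-80,0),max(v-100,0);cv2.imwrite('pics/s1.png',cv2.resize(f[y0:y0+180,x0:x0+160],None,fx=3,fy=3)); print(x0,y0)
E
```

```text
[[304. 208.]
 [304. 202.]
 [303. 193.]]
223 108
```

View pics/s1.png

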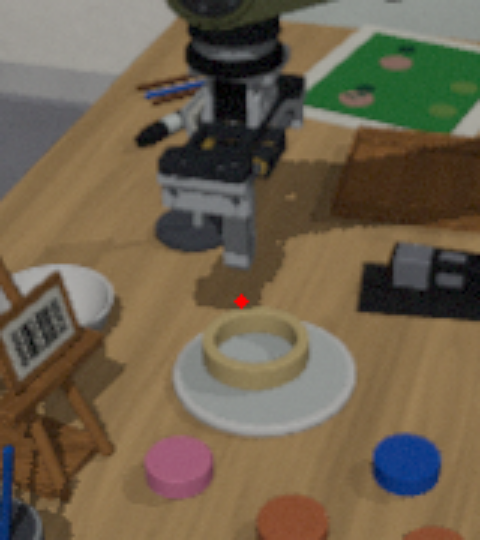

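The side crop shows the real fingertips at (238,266), about 35–40 mm above the reported TCP (red dot, 241,301). The fingers therefore closed above the tape. I measure that offset.

```bash
python3 - <<'E'
from h import *
s=manip.read_state();c=viewer.camera('wrist');P=cloud(c)
p=P[200:300,290:360].reshape(-1,3); m=(abs(p[:,1]-49)<25)&(p[:,0]>600)&(p[:,0]<640)&(p[:,2]>80)
q=p[m];print(s['eef_pos'],np.sort(q[:,2])[:30:3].round(1), q[np.argsort(q[:,2])[:5]].round(1))
print([ (v,P[v,310].round(1).tolist()) for v in range(232,246,2)])
E
```

```text
[619.47775301  49.26521454 102.44509264] [138.7 139.6 140.1 140.2 140.5 141.  141.1 141.2 141.5 141.5] [[609.5  54.3 138.7]
 [609.4  53.8 139. ]
 [609.3  53.2 139.3]
 [610.9  46.2 139.6]
 [609.   45.2 139.8]]
[(232, [649.9, 36.8, 33.7]), (234, [651.9, 36.8, 33.3]), (236, [653.2, 36.8, 34.6]), (238, [609.4, 41.5, 141.8]), (240, [609.3, 41.6, 144.6]), (242, [608.7, 41.8, 148.6]), (244, [609.2, 41.8, 149.9])]
```

>>> {"method": "move_arm", "body": {
  "moves": [
    [0,0,0.02,0],
    [0,0,0.04,0],
    [0,0,0.06,0],
    [0,0,0.08,0],
    [0,0,0.1,0],
    [0,0,0.11,0],
    [0,0,0.116,0],
    [0,0,0.121,0],
    [0,0,0.121,0],
    [0,0,0.121,0],
    [0,0,0.121,0]
  ],
  "jaw": 0.04
}}

```text
clock: 5.55
eef_pos: [620.5, 49.3, -16.5]
eef_rot: [-3.142, 0.001, -3.141]
wrist_force: [-0.4, 0.5, -0.8]
finger_gap: 39.6
finger_force: 0.0
```

>>> {"method": "move_arm", "body": {
  "moves": [
    [0,0,0,0],
    [0,0,0,0],
    [0,0,0,0],
    [0,0,0,0],
    [0,0,0,0],
    [0,0,0,0]
  ],
  "jaw": 0.005,
  "squeeze": 35
}}

```text
clock: 6.15
eef_pos: [620.1, 49.3, -17.1]
eef_rot: [3.142, -0.0, -3.141]
wrist_force: [-0.4, 0.8, 1.6]
finger_gap: 11.8
finger_force: 33.7
```

>>> {"method": "move_arm", "body": {
  "moves": [
    [0,0,-0.03,0],
    [0,0,-0.07,0],
    [0.01,-0.04,-0.07,0],
    [0.02,-0.08,-0.07,0],
    [0.03,-0.12,-0.07,0],
    [0.04,-0.16,-0.07,0],
    [0.05,-0.2,-0.07,0],
    [0.06,-0.24,-0.07,0],
    [0.07,-0.28,-0.07,0],
    [0.08,-0.32,-0.07,0],
    [0.09,-0.36,-0.07,0],
    [0.092,-0.383,-0.07,0]
  ]
}}

```text
clock: 7.35
eef_pos: [526.8, -336.5, 52.6]
eef_rot: [-3.141, -0.0, 3.14]
wrist_force: [1.0, 1.5, -1.2]
finger_gap: 11.5
finger_force: 34.6
```

>>> {"method": "move_arm", "body": {
  "moves": [
    [0,0,0,0],
    [0,0,0,0],
    [0,0,0,0],
    [0,0,0,0]
  ]
}}

```text
clock: 7.75
eef_pos: [528.6, -332.7, 52.9]
eef_rot: [3.142, -0.0, -3.14]
wrist_force: [0.1, -0.3, -0.5]
finger_gap: 11.7
finger_force: 34.6
```

```bash
python3 - <<'E'
from h import *
st();T((528,-334,-21,np.pi));
c=viewer.camera('wrist');cv2.imwrite('pics/w2.png',c['frame'])
E
```

```text
{'clock': 7.75, 'eef_pos': [528.551, -332.689, 52.855], 'eef_rot': [3.142, -0.0, -3.14], 'joints': [-0.62, 0.573, 1.411, 0.0, 1.158, -2.193], 'wrist_force': [0.098, -0.339, -0.494], 'finger_gap': 11.688, 'finger_force': 34.583}
[0.0005, -0.0013, 0.0739] 0.0016
```

View pics/w2.png

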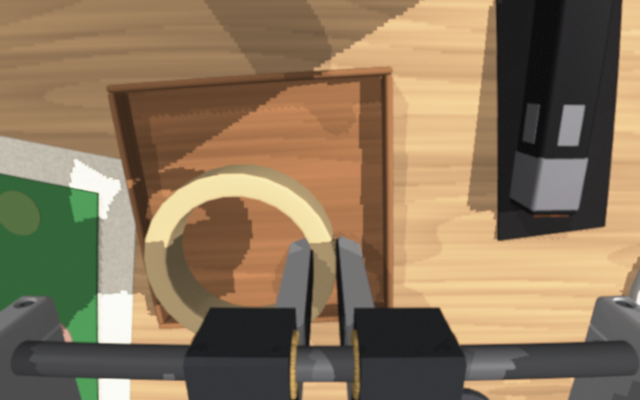

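The tape is held level at (240,260), above the tray interior. I lower and release it.

>>> {"method": "move_arm", "body": {
  "moves": [
    [0,0,0.03,0],
    [0,0,0.05,0],
    [0,0,0.06,0],
    [0,0,0.068,0],
    [0,0,0.074,0],
    [0,0,0.074,0],
    [0,0,0.074,0]
  ]
}}

```text
clock: 8.5
eef_pos: [528.5, -333.9, -20.5]
eef_rot: [-3.141, 0.001, -3.141]
wrist_force: [0.0, 0.3, -1.1]
finger_gap: 11.4
finger_force: 34.6
```

>>> {"method": "move_arm", "body": {
  "moves": [
    [0,0,0,0],
    [0,0,0,0],
    [0,0,0,0],
    [0,0,0,0],
    [0,0,-0.03,0],
    [0,0,-0.07,0],
    [0,0,-0.12,0],
    [0,0,-0.12,0],
    [0,0,-0.12,0]
  ],
  "jaw": 0.04
}}

```text
clock: 9.4
eef_pos: [528.5, -334.0, 99.7]
eef_rot: [-3.14, 0.002, -3.141]
wrist_force: [1.1, 0.8, -0.5]
finger_gap: 39.8
finger_force: 0.0
```

```bash
python3 - <<'E'
from h import *
st()
c=viewer.camera('wrist');P=cloud(c);z=P[...,2];m=(z>24.5)&(z<34)&(abs(P[...,0]-528)<80)&(abs(P[...,1]+378)<80);p=P[m];print(len(p),p.min(0),p.max(0))
m=(z>26)&m;print(P[m].min(0),P[m].max(0))
# next: cake (418,212.5)
T((418,212.5,60,np.pi),(418,212.5,-33,np.pi))
E
```

```text
{'clock': 9.4, 'eef_pos': [528.529, -333.965, 99.744], 'eef_rot': [-3.14, 0.002, -3.141], 'joints': [-0.622, 0.524, 1.371, 0.0, 1.245, -2.193], 'wrist_force': [1.123, 0.837, -0.517], 'finger_gap': 39.827, 'finger_force': 0.0}
4367 [ 479.55098036 -427.20767767   24.54305904] [ 576.70745324 -328.64789239   31.85246982]
[ 479.55098036 -427.20767767   26.00113507] [ 576.70745324 -328.64789239   31.85246982]
[0.1098, 0.5461, 0.0385] 0.0002
[0.1097, 0.546, 0.1315] 0.0002
```

>>> {"method": "move_arm", "body": {
  "moves": [
    [0.02,0.09,0.03,0],
    [0.05,0.25,0.03,0],
    [0.05,0.25,0.03,0],
    [0.05,0.25,0.03,0],
    [0.08,0.4,0.03,0],
    [0.08,0.4,0.03,0],
    [0.08,0.4,0.03,0],
    [0.11,0.546,0.03,0],
    [0.11,0.546,0.03,0],
    [0.11,0.546,0.03,0],
    [0.11,0.546,0.03,0],
    [0.11,0.546,0.03,0]
  ],
  "jaw": 0.08
}}

```text
clock: 10.65
eef_pos: [416.0, 215.6, 67.4]
eef_rot: [-3.141, -0.002, -3.138]
wrist_force: [0.2, -0.7, -0.4]
finger_gap: 79.9
finger_force: 0.0
```

>>> {"method": "move_arm", "body": {
  "moves": [
    [0,0,0,0],
    [0,0,0,0],
    [0,0,0,0]
  ]
}}

```text
clock: 10.95
eef_pos: [418.3, 210.9, 68.4]
eef_rot: [-3.141, -0.001, 3.14]
wrist_force: [0.5, -0.3, -0.5]
finger_gap: 80.0
finger_force: 0.0
```

```bash
python3 - <<'E'
from h import *
st()
T((418,212.5,-33,np.pi))
c=viewer.camera('wrist');f=c['frame'];h=cv2.cvtColor(f,cv2.COLOR_BGR2HSV)
m=((h[...,0]<10)&(h[...,1]>120)).astype(np.uint8)
n,_,s,ce=cv2.connectedComponentsWithStats(m)
for i in range(1,n):
    if s[i,4]>800: print('cake',s[i],plane(c,[ce[i]],20)[0].round(1))
E
```

```text
{'clock': 10.95, 'eef_pos': [418.293, 210.88, 68.414], 'eef_rot': [-3.141, -0.001, 3.14], 'joints': [0.389, 0.236, 1.855, -0.0, 1.052, -1.18], 'wrist_force': [0.45, -0.3, -0.468], 'finger_gap': 79.993, 'finger_force': 0.0}
[0.0002, 0.0017, 0.1014] -0.0015
cake [ 294  163   72   72 4041] [413.4 214.4  20. ]
cake [ 441  183   75   71 4040] [429.  332.1  20. ]
cake [ 540  260   73   61 2821] [491.6 424.8  20. ]
cake [ 291  289   64   57 3056] [521.2 208.7  20. ]
```

>>> {"method": "move_arm", "body": {
  "moves": [
    [0.0015,0.002,0.03,0],
    [0.0015,0.002,0.06,0],
    [0.0015,0.002,0.08,0],
    [0.0015,0.002,0.092,0],
    [0.0015,0.002,0.101,0],
    [0.0015,0.002,0.101,0],
    [0.0015,0.002,0.101,0],
    [0.0015,0.002,0.101,0]
  ]
}}

```text
clock: 11.8
eef_pos: [417.1, 214.4, -31.4]
eef_rot: [3.141, 0.001, -3.141]
wrist_force: [-0.4, 0.5, -0.2]
finger_gap: 80.2
finger_force: 0.0
```

>>> {"method": "move_arm", "body": {
  "moves": [
    [0,0,0,0],
    [0,0,0,0],
    [0,0,0,0],
    [0,0,0,0],
    [0,0,0,0],
    [0,0,-0.03,0],
    [0,0,-0.06,0],
    [0,0,-0.09,0],
    [0,0,-0.09,0],
    [0,0,-0.09,0],
    [0,0,-0.09,0]
  ],
  "jaw": 0.045,
  "squeeze": 30
}}

```text
clock: 12.9
eef_pos: [415.9, 214.0, 56.6]
eef_rot: [-3.141, -0.002, -3.141]
wrist_force: [-0.3, 0.7, -1.2]
finger_gap: 56.4
finger_force: 30.0
```

```bash
python3 - <<'E'
from h import *
st()
T((607.5,21,50,np.pi),(607.5,21,-22,np.pi))
c=viewer.camera('wrist');P=cloud(c);h=cv2.cvtColor(c['frame'],cv2.COLOR_BGR2HSV)
m=((h[...,0]<10)&(h[...,1]>120)).astype(np.uint8)
n,l,s,ce=cv2.connectedComponentsWithStats(m)
for i in range(1,n):
    if s[i,4]>800: p=P[l==i]; print(s[i],np.percentile(p,[2,98],axis=0).round(1).tolist())
E
```

```text
{'clock': 12.9, 'eef_pos': [415.93, 213.97, 56.646], 'eef_rot': [-3.141, -0.002, -3.141], 'joints': [0.397, 0.253, 1.865, -0.0, 1.025, -1.174], 'wrist_force': [-0.297, 0.681, -1.182], 'finger_gap': 56.431, 'finger_force': 30.0}
[-0.1915, -0.193, 0.0065] 0.0002
[-0.1917, -0.1929, 0.0785] 0.0002
[ 442  191   78   73 4348] [[404.9, 307.5, 7.0], [456.2, 359.2, 21.6]]
[  268   202   113   144 11640] [[387.5, 186.8, 18.8], [532.7, 238.5, 110.1]]
[ 543  268   75   67 3042] [[474.3, 405.2, 3.9], [525.6, 450.0, 21.6]]
```

>>> {"method": "move_arm", "body": {
  "moves": [
    [-0.03,-0.03,0,0],
    [-0.06,-0.06,0,0],
    [-0.09,-0.09,0,0],
    [-0.12,-0.12,0,0],
    [-0.15,-0.15,0,0],
    [-0.18,-0.18,0,0],
    [-0.1915,-0.193,0,0],
    [-0.1915,-0.193,0,0],
    [-0.1915,-0.193,0,0],
    [-0.1915,-0.193,0,0],
    [-0.1915,-0.193,0,0]
  ]
}}

```text
clock: 14.05
eef_pos: [607.6, 22.2, 57.8]
eef_rot: [3.142, -0.0, -3.14]
wrist_force: [0.1, 0.3, -0.6]
finger_gap: 56.6
finger_force: 30.0
```

>>> {"method": "move_arm", "body": {
  "moves": [
    [0,0,0.03,0],
    [0,0,0.055,0],
    [0,0,0.068,0],
    [0,0,0.0775,0],
    [0,0,0.0775,0],
    [0,0,0.0775,0],
    [0,0,0.0775,0]
  ]
}}

```text
clock: 14.75
eef_pos: [608.8, 21.3, -18.6]
eef_rot: [-3.142, 0.002, -3.141]
wrist_force: [0.4, 0.7, -0.1]
finger_gap: 56.4
finger_force: 30.0
```

```bash
python3 - <<'E'
from h import *
st()
T((607.5,21,-22,np.pi),(433.5,331.5,60,np.pi))
E
```

```text
{'clock': 14.75, 'eef_pos': [608.774, 21.327, -18.567], 'eef_rot': [-3.142, 0.002, -3.141], 'joints': [-0.025, 0.634, 1.501, 0.0, 1.005, -1.596], 'wrist_force': [0.37, 0.746, -0.098], 'finger_gap': 56.44, 'finger_force': 30.0}
[0.0013, -0.0003, 0.0034] 0.0003
[0.1751, 0.3102, -0.0789] 0.0003
```

>>> {"method": "move_arm", "body": {
  "moves": [
    [0.001,0,0.002,0],
    [0.001,0,0.0035,0],
    [0.001,0,0.0035,0],
    [0.001,0,0.0035,0]
  ]
}}

```text
clock: 15.15
eef_pos: [607.4, 21.3, -22.1]
eef_rot: [-3.142, 0.001, -3.141]
wrist_force: [-5.9, 0.0, 10.6]
finger_gap: 56.6
finger_force: 30.0
```

>>> {"method": "move_arm", "body": {
  "moves": [
    [0,0,0,0],
    [0,0,0,0],
    [0,0,0,0],
    [0,0,0,0],
    [0,0,-0.04,0],
    [0,0,-0.08,0],
    [0,0,-0.08,0],
    [0.04,0.08,-0.08,0],
    [0.09,0.16,-0.08,0],
    [0.13,0.23,-0.08,0],
    [0.175,0.31,-0.08,0],
    [0.175,0.31,-0.08,0]
  ],
  "jaw": 0.08
}}

```text
clock: 16.35
eef_pos: [483.3, 240.6, 56.4]
eef_rot: [-3.142, -0.0, 3.142]
wrist_force: [1.5, -0.3, 0.1]
finger_gap: 79.9
finger_force: 0.0
```

>>> {"method": "move_arm", "body": {
  "moves": [
    [0,0,0,0],
    [0,0,0,0],
    [0,0,0,0],
    [0,0,0,0],
    [0,0,0,0]
  ]
}}

```text
clock: 16.85
eef_pos: [485.2, 238.3, 56.7]
eef_rot: [-3.142, -0.0, 3.14]
wrist_force: [-0.2, -0.1, 0.3]
finger_gap: 80.0
finger_force: 0.0
```

```bash
cat >> h.py <<'E'
def cakes(n='wrist',z=20):
    c=viewer.camera(n);h=cv2.cvtColor(c['frame'],cv2.COLOR_BGR2HSV)
    m=((h[...,0]<10)&(h[...,1]>120)).astype(np.uint8)
    if n=='top': m[:,:170]=0;m[:,330:]=0;m[:160]=0;m[270:]=0
    k,l,s,ce=cv2.connectedComponentsWithStats(m)
    for i in range(1,k):
        if s[i,4]>(800 if n=='wrist' else 60): print(n,s[i],plane(c,[ce[i]],z)[0].round(1))
E
python3 - <<'E'
from h import *
st()
T((433,331.5,-33,np.pi)); cakes(); cakes('top'); cakes('top',30)
E
```

```text
{'clock': 16.85, 'eef_pos': [485.237, 238.261, 56.676], 'eef_rot': [-3.142, -0.0, 3.14], 'joints': [0.389, 0.398, 1.666, -0.0, 1.078, -1.181], 'wrist_force': [-0.218, -0.066, 0.342], 'finger_gap': 80.01, 'finger_force': 0.0}
[0.0524, 0.0932, 0.0897] -0.0014
wrist [ 418   99   83   79 5130] [431.  333.1  20. ]
wrist [ 530  190   81   73 4459] [498.4 427.4  20. ]
wrist [ 250  223   73   72 4036] [525.  209.4  20. ]
wrist [ 382  230   73   70 1817] [526.1 307.4  20. ]
top [304 180  17  17 202] [608.3  19.9  20. ]
top [245 204  19  11 125] [538.2 209.9  20. ]
top [179 212  17  15 193] [504.5 429.9  20. ]
top [304 180  17  17 203] [607.3  20.   30. ]
top [245 204  19  11 127] [537.5 207.7  30. ]
top [179 212  17  15 189] [503.8 427.2  30. ]
```

>>> {"method": "move_arm", "body": {
  "moves": [
    [0.0525,0.0935,0,0],
    [0.0525,0.0935,0,0],
    [0.0525,0.0935,0,0],
    [0.0525,0.0935,0,0],
    [0.0525,0.0935,0.03,0],
    [0.0525,0.0935,0.06,0],
    [0.0525,0.0935,0.08,0],
    [0.0525,0.0935,0.089,0],
    [0.0525,0.0935,0.089,0],
    [0.0525,0.0935,0.089,0],
    [0.0525,0.0935,0.089,0]
  ]
}}

```text
clock: 18.1
eef_pos: [433.0, 332.9, -31.0]
eef_rot: [3.141, 0.002, 3.141]
wrist_force: [1.2, -0.4, 0.3]
finger_gap: 79.9
finger_force: 0.0
```

>>> {"method": "move_arm", "body": {
  "moves": [
    [0,0,0,0],
    [0,0,0,0],
    [0,0,0,0],
    [0,0,0,0],
    [0,0,0,0],
    [0,0,-0.03,0],
    [0,0,-0.06,0],
    [0,0,-0.1,0],
    [0,0,-0.1,0],
    [0,0,-0.1,0],
    [0,0,-0.1,0]
  ],
  "jaw": 0.045,
  "squeeze": 30
}}

```text
clock: 19.2
eef_pos: [431.6, 332.2, 66.5]
eef_rot: [-3.14, -0.002, -3.141]
wrist_force: [0.5, -0.8, -1.8]
finger_gap: 56.4
finger_force: 30.0
```

```bash
python3 - <<'E'
from h import *
st()
T((607,21,70,np.pi),(607,21,-1,np.pi)); cakes()
E
```

```text
{'clock': 19.2, 'eef_pos': [431.595, 332.228, 66.484], 'eef_rot': [-3.14, -0.002, -3.141], 'joints': [0.589, 0.395, 1.644, -0.0, 1.104, -0.982], 'wrist_force': [0.525, -0.817, -1.769], 'finger_gap': 56.386, 'finger_force': 30.0}
[-0.1753, -0.3113, -0.0034] 0.0002
[-0.1755, -0.3112, 0.0676] 0.0002
wrist [  268   204   113   142 11580] [487.3 328.2  20. ]
wrist [ 415  248   65   67 2898] [494.2 434.2  20. ]
wrist [ 150  276   68   40 1684] [509.5 214.8  20. ]
```

>>> {"method": "move_arm", "body": {
  "moves": [
    [-0.03,-0.04,0,0],
    [-0.05,-0.09,0,0],
    [-0.075,-0.13,0,0],
    [-0.1,-0.17,0,0],
    [-0.12,-0.21,0,0],
    [-0.14,-0.25,0,0],
    [-0.16,-0.29,0,0],
    [-0.1755,-0.311,0,0],
    [-0.1755,-0.311,0,0],
    [-0.1755,-0.311,0,0],
    [-0.1755,-0.311,0,0],
    [-0.1755,-0.311,0,0]
  ]
}}

```text
clock: 20.45
eef_pos: [607.3, 22.7, 67.6]
eef_rot: [3.142, -0.001, -3.14]
wrist_force: [1.3, 0.0, -0.8]
finger_gap: 56.4
finger_force: 30.0
```

>>> {"method": "move_arm", "body": {
  "moves": [
    [0,0,0,0],
    [0,0,0,0],
    [0,0,0,0],
    [0,0,0,0]
  ]
}}

```text
clock: 20.85
eef_pos: [607.7, 21.8, 67.8]
eef_rot: [-3.142, 0.0, -3.141]
wrist_force: [-0.2, -0.7, -1.0]
finger_gap: 56.6
finger_force: 30.0
```

```bash
python3 - <<'E'
from h import *
st()
T((607,21,-1,np.pi))
E
```

```text
{'clock': 20.85, 'eef_pos': [607.737, 21.828, 67.84], 'eef_rot': [-3.142, 0.0, -3.141], 'joints': [-0.024, 0.522, 1.452, -0.0, 1.167, -1.595], 'wrist_force': [-0.238, -0.658, -0.981], 'finger_gap': 56.644, 'finger_force': 30.0}
[0.0007, -0.0008, 0.0688] 0.0004
```

>>> {"method": "move_arm", "body": {
  "moves": [
    [0.001,-0.001,0.03,0],
    [0.001,-0.001,0.05,0],
    [0.001,-0.001,0.06,0],
    [0.001,-0.001,0.066,0],
    [0.001,-0.001,0.0685,0],
    [0.001,-0.001,0.0685,0],
    [0.001,-0.001,0.0685,0],
    [0.001,-0.001,0.0685,0],
    [0.001,-0.001,0.0685,0]
  ]
}}

```text
clock: 21.75
eef_pos: [606.9, 20.7, -0.3]
eef_rot: [-3.142, 0.001, -3.141]
wrist_force: [-0.4, 0.9, -0.7]
finger_gap: 56.7
finger_force: 30.0
```

>>> {"method": "move_arm", "body": {
  "moves": [
    [0,0,0,0],
    [0,0,0,0],
    [0,0,0,0],
    [0,0,0,0],
    [0,0,-0.04,0],
    [0,0,-0.08,0],
    [0,0,-0.08,0],
    [0.03,0.1,-0.08,0],
    [0.05,0.2,-0.08,0],
    [0.07,0.28,-0.08,0],
    [0.104,0.409,-0.08,0],
    [0.104,0.409,-0.08,0]
  ],
  "jaw": 0.08
}}

```text
clock: 22.95
eef_pos: [543.9, 264.6, 78.9]
eef_rot: [-3.141, -0.0, -3.142]
wrist_force: [1.4, 0.4, -0.8]
finger_gap: 80.2
finger_force: 0.0
```

>>> {"method": "move_arm", "body": {
  "moves": [
    [0.051,0.2,0,0],
    [0.051,0.2,0,0],
    [0.051,0.2,0,0],
    [0.051,0.2,0,0],
    [0.051,0.2,0,0],
    [0.051,0.2,0,0],
    [0.051,0.2,0,0],
    [0.051,0.2,0,0]
  ]
}}

```text
clock: 23.75
eef_pos: [494.5, 461.4, 79.3]
eef_rot: [-3.141, -0.0, 3.14]
wrist_force: [0.1, -0.6, -0.2]
finger_gap: 79.6
finger_force: 0.0
```

```bash
python3 - <<'E'
from h import *
st()
T((503,430,-33,np.pi)); cakes(); cakes('top',50)
E
```

```text
{'clock': 23.75, 'eef_pos': [494.493, 461.414, 79.297], 'eef_rot': [-3.141, -0.0, 3.14], 'joints': [0.697, 0.658, 1.21, -0.0, 1.274, -0.873], 'wrist_force': [0.108, -0.583, -0.166], 'finger_gap': 79.595, 'finger_force': 0.0}
[-0.0086, -0.0314, 0.1123] -0.0015
wrist [ 257  173   69   69 3692] [499.4 434.3  20. ]
wrist [   2  204   75   65 3661] [524.9 216.5  20. ]
wrist [ 119  210   71   67 3585] [530.8 317.3  20. ]
top [304 180  17  17 227] [606.3  20.   50. ]
top [216 202  16  16 198] [535.7 304.7  50. ]
top [247 204  17  15 190] [529.9 203.3  50. ]
top [183 212  13  16 159] [502.5 417.1  50. ]
```

>>> {"method": "move_arm", "body": {
  "moves": [
    [-0.0075,-0.0305,0.02,0],
    [-0.0075,-0.0305,0.02,0],
    [-0.0075,-0.0305,0.05,0],
    [-0.0075,-0.0305,0.08,0],
    [-0.0075,-0.0305,0.1,0],
    [-0.0075,-0.0305,0.1115,0],
    [-0.0075,-0.0305,0.1115,0],
    [-0.0075,-0.0305,0.1115,0],
    [-0.0075,-0.0305,0.1115,0]
  ]
}}

```text
clock: 24.75
eef_pos: [501.9, 432.8, -30.7]
eef_rot: [3.14, 0.002, -3.142]
wrist_force: [-0.3, 0.9, 0.3]
finger_gap: 80.1
finger_force: 0.0
```

>>> {"method": "move_arm", "body": {
  "moves": [
    [0,0,0,0],
    [0,0,0,0],
    [0,0,0,0],
    [0,0,0,0],
    [0,0,0,0],
    [0,0,-0.03,0],
    [0,0,-0.06,0],
    [0,0,-0.1,0],
    [0,0,-0.12,0],
    [0,0,-0.12,0],
    [0,0,-0.12,0],
    [0,0,-0.12,0]
  ],
  "jaw": 0.045,
  "squeeze": 30
}}

```text
clock: 25.95
eef_pos: [500.6, 431.8, 85.8]
eef_rot: [-3.14, -0.002, -3.141]
wrist_force: [0.2, 0.4, -0.9]
finger_gap: 56.2
finger_force: 30.0
```

```bash
python3 - <<'E'
from h import *
st()
T((607,21,90,np.pi)); cakes('top')
E
```

```text
{'clock': 25.95, 'eef_pos': [500.585, 431.809, 85.8], 'eef_rot': [-3.14, -0.002, -3.141], 'joints': [0.656, 0.62, 1.256, -0.0, 1.269, -0.915], 'wrist_force': [0.153, 0.408, -0.862], 'finger_gap': 56.166, 'finger_force': 30.0}
[-0.1063, -0.4108, -0.0037] 0.0002
top [304 180  17  16 222] [610.8  20.6  20. ]
top [216 202  16  16 201] [536.2 311.   20. ]
top [248 204  16  15 188] [531.6 206.8  20. ]
```

>>> {"method": "move_arm", "body": {
  "moves": [
    [-0.01,-0.04,0,0],
    [-0.02,-0.08,0,0],
    [-0.03,-0.12,0,0],
    [-0.042,-0.16,0,0],
    [-0.052,-0.2,0,0],
    [-0.062,-0.24,0,0],
    [-0.073,-0.28,0,0],
    [-0.083,-0.32,0,0],
    [-0.094,-0.36,0,0],
    [-0.105,-0.4,0,0],
    [-0.1065,-0.411,0,0],
    [-0.1065,-0.411,0,0]
  ]
}}

```text
clock: 27.2
eef_pos: [607.5, 20.0, 86.7]
eef_rot: [3.142, -0.002, 3.139]
wrist_force: [-1.0, 1.0, -0.6]
finger_gap: 56.4
finger_force: 30.0
```

>>> {"method": "move_arm", "body": {
  "moves": [
    [0,0,0,0],
    [0,0,0,0],
    [0,0,0,0],
    [0,0,0,0],
    [0,0,0,0]
  ]
}}

```text
clock: 27.7
eef_pos: [607.8, 21.8, 87.8]
eef_rot: [-3.142, 0.0, -3.141]
wrist_force: [0.2, -0.0, -1.1]
finger_gap: 56.5
finger_force: 30.0
```

```bash
python3 - <<'E'
from h import *
st()
T((607,21,19.5,np.pi))
E
```

```text
{'clock': 27.7, 'eef_pos': [607.799, 21.828, 87.83], 'eef_rot': [-3.142, 0.0, -3.141], 'joints': [-0.024, 0.501, 1.435, -0.0, 1.206, -1.596], 'wrist_force': [0.198, -0.05, -1.064], 'finger_gap': 56.468, 'finger_force': 30.0}
[0.0008, -0.0008, 0.0683] 0.0009
```

>>> {"method": "move_arm", "body": {
  "moves": [
    [0.001,-0.001,0.03,0],
    [0.001,-0.001,0.05,0],
    [0.001,-0.001,0.06,0],
    [0.001,-0.001,0.066,0],
    [0.001,-0.001,0.068,0],
    [0.001,-0.001,0.0685,0],
    [0.001,-0.001,0.0685,0],
    [0.001,-0.001,0.0685,0],
    [0.001,-0.001,0.0685,0]
  ]
}}

```text
clock: 28.6
eef_pos: [607.0, 20.4, 19.7]
eef_rot: [-3.142, 0.001, -3.141]
wrist_force: [-0.0, -0.2, -1.4]
finger_gap: 56.5
finger_force: 30.0
```

>>> {"method": "move_arm", "body": {
  "moves": [
    [0,0,0,0],
    [0,0,0,0],
    [0,0,0,0],
    [0,0,0,0],
    [0,0,-0.04,0],
    [0,0,-0.08,0],
    [0,0,-0.08,0],
    [0.02,0.07,-0.08,0],
    [0.03,0.13,-0.08,0],
    [0.05,0.2,-0.08,0],
    [0.06,0.24,-0.08,0],
    [0.072,0.289,-0.08,0]
  ],
  "jaw": 0.08
}}

```text
clock: 29.8
eef_pos: [545.4, 264.6, 98.9]
eef_rot: [-3.141, -0.0, -3.141]
wrist_force: [0.7, -0.4, 0.2]
finger_gap: 79.9
finger_force: 0.0
```

>>> {"method": "move_arm", "body": {
  "moves": [
    [0.015,0.06,0,0],
    [0.015,0.06,0,0],
    [0.015,0.06,0,0],
    [0.015,0.06,0,0],
    [0.015,0.06,0,0],
    [0.015,0.06,0,0]
  ]
}}

```text
clock: 30.4
eef_pos: [532.0, 321.5, 99.3]
eef_rot: [-3.142, 0.0, 3.14]
wrist_force: [0.1, -0.5, 1.3]
finger_gap: 79.9
finger_force: 0.0
```

```bash
python3 - <<'E'
from h import *
st()
T((535,310,-33,np.pi)); cakes(); cakes('top',70)
E
```

```text
{'clock': 30.4, 'eef_pos': [531.982, 321.503, 99.346], 'eef_rot': [-3.142, 0.0, 3.14], 'joints': [0.485, 0.518, 1.381, -0.0, 1.243, -1.084], 'wrist_force': [0.062, -0.517, 1.312], 'finger_gap': 79.944, 'finger_force': 0.0}
[-0.003, -0.0115, 0.1323] -0.0016
wrist [ 162  157   69   65 3441] [526.7 211.4  20. ]
wrist [ 283  163   65   65 3276] [532.8 313.2  20. ]
wrist [   0  241   45   69 2186] [607.3  28.5  20. ]
top [304 178  16  18 228] [607.   20.3  70. ]
top [248 204  16  15 183] [528.5 198.9  70. ]
```

>>> {"method": "move_arm", "body": {
  "moves": [
    [-0.003,-0.0105,0.04,0],
    [-0.003,-0.0105,0.08,0],
    [-0.003,-0.0105,0.11,0],
    [-0.003,-0.0105,0.124,0],
    [-0.003,-0.0105,0.1315,0],
    [-0.003,-0.0105,0.1315,0],
    [-0.003,-0.0105,0.1315,0],
    [-0.003,-0.0105,0.1315,0]
  ]
}}

```text
clock: 31.3
eef_pos: [535.1, 312.8, -30.8]
eef_rot: [3.141, 0.002, -3.141]
wrist_force: [-0.1, 0.4, -0.2]
finger_gap: 79.7
finger_force: 0.0
```

>>> {"method": "move_arm", "body": {
  "moves": [
    [0,0,0,0],
    [0,0,0,0],
    [0,0,0,0],
    [0,0,0,0],
    [0,0,0,0],
    [0,0,-0.03,0],
    [0,0,-0.06,0],
    [0,0,-0.1,0],
    [0,0,-0.14,0],
    [0,0,-0.14,0],
    [0,0,-0.14,0],
    [0,0,-0.14,0]
  ],
  "jaw": 0.045,
  "squeeze": 30
}}

```text
clock: 32.5
eef_pos: [533.7, 312.0, 106.1]
eef_rot: [-3.14, -0.002, -3.141]
wrist_force: [-0.1, -1.0, -0.5]
finger_gap: 56.2
finger_force: 30.0
```

```bash
python3 - <<'E'
from h import *
st()
T((607,21,110,np.pi))
E
```

```text
{'clock': 32.5, 'eef_pos': [533.685, 311.951, 106.113], 'eef_rot': [-3.14, -0.002, -3.141], 'joints': [0.47, 0.506, 1.383, -0.0, 1.256, -1.101], 'wrist_force': [-0.11, -1.024, -0.466], 'finger_gap': 56.231, 'finger_force': 30.0}
[-0.0733, -0.291, -0.0037] 0.0002
```

>>> {"method": "move_arm", "body": {
  "moves": [
    [-0.01,-0.04,0,0],
    [-0.02,-0.08,0,0],
    [-0.03,-0.12,0,0],
    [-0.04,-0.16,0,0],
    [-0.05,-0.2,0,0],
    [-0.06,-0.24,0,0],
    [-0.07,-0.28,0,0],
    [-0.0735,-0.291,0,0],
    [-0.0735,-0.291,0,0],
    [-0.0735,-0.291,0,0],
    [-0.0735,-0.291,0,0],
    [-0.0735,-0.291,0,0]
  ]
}}

```text
clock: 33.7
eef_pos: [607.7, 22.7, 107.7]
eef_rot: [3.142, -0.0, -3.14]
wrist_force: [0.7, -0.6, -1.2]
finger_gap: 56.8
finger_force: 30.0
```

>>> {"method": "move_arm", "body": {
  "moves": [
    [0,0,0,0],
    [0,0,0,0],
    [0,0,0,0]
  ]
}}

```text
clock: 34.0
eef_pos: [607.9, 21.5, 107.8]
eef_rot: [-3.142, 0.0, -3.141]
wrist_force: [-0.2, 0.4, -1.4]
finger_gap: 56.4
finger_force: 30.0
```

```bash
python3 - <<'E'
from h import *
st()
T((607,21,39.5,np.pi))
E
```

```text
{'clock': 34.0, 'eef_pos': [607.916, 21.544, 107.848], 'eef_rot': [-3.142, 0.0, -3.141], 'joints': [-0.025, 0.481, 1.415, -0.0, 1.245, -1.596], 'wrist_force': [-0.156, 0.416, -1.371], 'finger_gap': 56.433, 'finger_force': 30.0}
[0.0009, -0.0005, 0.0683] 0.0005
```

>>> {"method": "move_arm", "body": {
  "moves": [
    [0.001,-0.001,0.03,0],
    [0.001,-0.001,0.05,0],
    [0.001,-0.001,0.06,0],
    [0.001,-0.001,0.066,0],
    [0.001,-0.001,0.068,0],
    [0.001,-0.001,0.0685,0],
    [0.001,-0.001,0.0685,0],
    [0.001,-0.001,0.0685,0],
    [0.001,-0.001,0.0685,0]
  ]
}}

```text
clock: 34.9
eef_pos: [607.1, 20.4, 39.8]
eef_rot: [-3.142, 0.001, -3.141]
wrist_force: [0.7, 0.0, -1.0]
finger_gap: 56.4
finger_force: 30.0
```

>>> {"method": "move_arm", "body": {
  "moves": [
    [0,0,0,0],
    [0,0,0,0],
    [0,0,0,0],
    [0,0,0,0],
    [0,0,-0.04,0],
    [0,0,-0.08,0],
    [0,0,-0.08,0],
    [0.02,0.05,-0.08,0],
    [0.04,0.1,-0.08,0],
    [0.06,0.14,-0.08,0],
    [0.077,0.186,-0.08,0],
    [0.077,0.186,-0.08,0]
  ],
  "jaw": 0.08
}}

```text
clock: 36.1
eef_pos: [527.7, 210.8, 119.0]
eef_rot: [3.141, -0.0, -3.136]
wrist_force: [0.2, -0.7, 0.4]
finger_gap: 80.3
finger_force: 0.0
```

>>> {"method": "move_arm", "body": {
  "moves": [
    [0,0,0,0],
    [0,0,0,0],
    [0,0,0,0],
    [0,0,0,0]
  ]
}}

```text
clock: 36.5
eef_pos: [530.3, 205.3, 119.2]
eef_rot: [-3.142, -0.0, 3.14]
wrist_force: [-0.6, 0.8, -0.1]
finger_gap: 80.2
finger_force: 0.0
```

```bash
python3 - <<'E'
from h import *
st()
T((529,207.5,-33,np.pi)); cakes(); cakes('top',90)
E
```

```text
{'clock': 36.5, 'eef_pos': [530.31, 205.327, 119.179], 'eef_rot': [-3.142, -0.0, 3.14], 'joints': [0.305, 0.385, 1.526, -0.0, 1.231, -1.264], 'wrist_force': [-0.558, 0.807, -0.052], 'finger_gap': 80.158, 'finger_force': 0.0}
[0.0013, 0.0022, 0.1522] -0.0014
wrist [ 298  155   61   61 2925] [527.4 208.7  20. ]
wrist [  63  235  106   79 5142] [620.1  -0.7  20. ]
top [303 178  18  18 244] [605.8  20.4  90. ]
```

>>> {"method": "move_arm", "body": {
  "moves": [
    [0.0015,0.0025,0.04,0],
    [0.0015,0.0025,0.08,0],
    [0.0015,0.0025,0.12,0],
    [0.0015,0.0025,0.14,0],
    [0.0015,0.0025,0.1515,0],
    [0.0015,0.0025,0.1515,0],
    [0.0015,0.0025,0.1515,0],
    [0.0015,0.0025,0.1515,0]
  ]
}}

```text
clock: 37.4
eef_pos: [529.3, 209.1, -30.8]
eef_rot: [3.141, 0.002, -3.141]
wrist_force: [-0.3, 0.2, 0.9]
finger_gap: 80.2
finger_force: 0.0
```

>>> {"method": "move_arm", "body": {
  "moves": [
    [0,0,0,0],
    [0,0,0,0],
    [0,0,0,0],
    [0,0,0,0],
    [0,0,0,0],
    [0,0,-0.03,0],
    [0,0,-0.06,0],
    [0,0,-0.1,0],
    [0,0,-0.14,0],
    [0,0,-0.16,0],
    [0,0,-0.16,0],
    [0,0,-0.16,0]
  ],
  "jaw": 0.045,
  "squeeze": 30
}}

```text
clock: 38.6
eef_pos: [528.0, 208.7, 126.8]
eef_rot: [-3.141, -0.001, -3.141]
wrist_force: [0.8, 0.1, -0.7]
finger_gap: 56.2
finger_force: 30.0
```

```bash
python3 - <<'E'
from h import *
st()
T((607,21,130,np.pi))
E
```

```text
{'clock': 38.6, 'eef_pos': [528.002, 208.739, 126.79], 'eef_rot': [-3.141, -0.001, -3.141], 'joints': [0.312, 0.376, 1.519, 0.0, 1.247, -1.259], 'wrist_force': [0.796, 0.064, -0.664], 'finger_gap': 56.225, 'finger_force': 30.0}
[-0.079, -0.1878, -0.0032] 0.0002
```

>>> {"method": "move_arm", "body": {
  "moves": [
    [-0.015,-0.04,0,0],
    [-0.03,-0.08,0,0],
    [-0.05,-0.12,0,0],
    [-0.07,-0.16,0,0],
    [-0.079,-0.188,0,0],
    [-0.079,-0.188,0,0],
    [-0.079,-0.188,0,0],
    [-0.079,-0.188,0,0],
    [-0.079,-0.188,0,0],
    [-0.079,-0.188,0,0],
    [-0.079,-0.188,0,0],
    [-0.079,-0.188,0,0]
  ]
}}

```text
clock: 39.8
eef_pos: [607.4, 21.2, 127.9]
eef_rot: [-3.142, 0.0, -3.141]
wrist_force: [0.2, 0.4, -0.7]
finger_gap: 56.4
finger_force: 30.0
```

```bash
python3 - <<'E'
from h import *
st()
T((607,21,59.5,np.pi))
E
```

```text
{'clock': 39.8, 'eef_pos': [607.396, 21.162, 127.881], 'eef_rot': [-3.142, 0.0, -3.141], 'joints': [-0.025, 0.461, 1.396, -0.0, 1.284, -1.597], 'wrist_force': [0.172, 0.384, -0.69], 'finger_gap': 56.426, 'finger_force': 30.0}
[0.0004, -0.0002, 0.0684] 0.0006
```

>>> {"method": "move_arm", "body": {
  "moves": [
    [0,0,0.03,0],
    [0,0,0.05,0],
    [0,0,0.06,0],
    [0,0,0.066,0],
    [0,0,0.068,0],
    [0,0,0.0685,0],
    [0,0,0.0685,0],
    [0,0,0.0685,0],
    [0,0,0.0685,0]
  ]
}}

```text
clock: 40.7
eef_pos: [607.6, 20.8, 59.7]
eef_rot: [-3.142, 0.001, -3.141]
wrist_force: [0.4, -0.5, -0.6]
finger_gap: 56.4
finger_force: 30.0
```

>>> {"method": "move_arm", "body": {
  "moves": [
    [0,0,0,0],
    [0,0,0,0],
    [0,0,0,0],
    [0,0,0,0],
    [0,0,-0.04,0],
    [0,0,-0.08,0],
    [0,0,-0.08,0],
    [0.04,-0.05,-0.08,0],
    [0.08,-0.1,-0.08,0],
    [0.12,-0.15,-0.08,0],
    [0.157,-0.19,-0.08,0],
    [0.157,-0.19,-0.08,0]
  ],
  "jaw": 0.08
}}

```text
clock: 41.9
eef_pos: [448.7, -170.4, 138.9]
eef_rot: [-3.142, -0.0, -3.141]
wrist_force: [0.5, -0.2, -0.4]
finger_gap: 79.7
finger_force: 0.0
```

>>> {"method": "move_arm", "body": {
  "moves": [
    [0,0,0,0],
    [0,0,0,0],
    [0,0,0,0],
    [0,0,0,0]
  ]
}}

```text
clock: 42.3
eef_pos: [451.0, -168.3, 139.1]
eef_rot: [3.141, -0.0, -3.14]
wrist_force: [0.2, 0.4, -0.3]
finger_gap: 80.1
finger_force: 0.0
```

```bash
python3 - <<'E'
from h import *
st(); cakes('top',110)
c=viewer.camera('top');cw=viewer.camera('wrist');cv2.imwrite('pics/w3.png',cw['frame'])
h=cv2.cvtColor(c['frame'],cv2.COLOR_BGR2HSV)
print('---')
P=cloud(cw)
m=(P[...,2]>30)&(P[...,2]<45)&(P[...,0]>330)&(P[...,0]<560)&(P[...,1]<-90)&(P[...,1]>-260)
q=P[m][:,:2].astype(np.float32);r=cv2.minAreaRect(q);print('scan wrist',r,cv2.boxPoints(r).round())
P=cloud(viewer.camera('side'))
for nm,(x0,x1,y0,y1) in {}.items(): pass
cs=viewer.camera('side'); hs=cv2.cvtColor(cs['frame'],cv2.COLOR_BGR2HSV); P=cloud(cs)
for n,lo,hi in(('easel',[690,100,110],[800,260,172]),('post',[690,-280,110],[800,-140,180])):
    for nn,cc in(('side',cs),('top',c)):
        P=cloud(cc);hh=cv2.cvtColor(cc['frame'],cv2.COLOR_BGR2HSV)
        m=((P>lo)&(P<hi)).all(-1)&(hh[...,1]<60); p=P[m]
        if len(p)<20: print(n,nn,len(p)); continue
        mu=np.median(p,0);u,s,v=np.linalg.svd(p-mu,full_matrices=False);print(n,nn,len(p),mu.round(1),v[2].round(3),s.round(1),np.percentile(p,[2,98],axis=0).round().tolist())
E
```

```text
{'clock': 42.3, 'eef_pos': [451.034, -168.328, 139.068], 'eef_rot': [3.141, -0.0, -3.14], 'joints': [-0.433, 0.175, 1.747, 0.0, 1.22, -2.006], 'wrist_force': [0.187, 0.352, -0.269], 'finger_gap': 80.076, 'finger_force': 0.0}
top [304 177  17  19 261] [605.5  19.3 110. ]
---
scan wrist ((417.8658447265625, -178.31736755371094), (151.13157653808594, 34.65506362915039), 0.7161352634429932) [[ 342. -162.]
 [ 343. -197.]
 [ 494. -195.]
 [ 493. -160.]]
easel side 435 [743.  183.2 144.9] [-0.927  0.184  0.327] [460.7 288.5  65.3] [[732.0, 140.0, 123.0], [756.0, 217.0, 170.0]]
easel top 138 [743.  181.8 147.8] [-0.945  0.195  0.261] [232.5 143.7  14.7] [[733.0, 150.0, 126.0], [754.0, 214.0, 165.0]]
post side 224 [ 739.9 -197.1  146. ] [-0.965  0.066  0.253] [346.5 247.5  27.6] [[733.0, -240.0, 118.0], [750.0, -167.0, 170.0]]
post top 249 [ 738.  -205.9  150.9] [-0.955  0.05   0.293] [338.7 269.1  45. ] [[730.0, -242.0, 115.0], [750.0, -170.0, 171.0]]
```

View pics/w3.png

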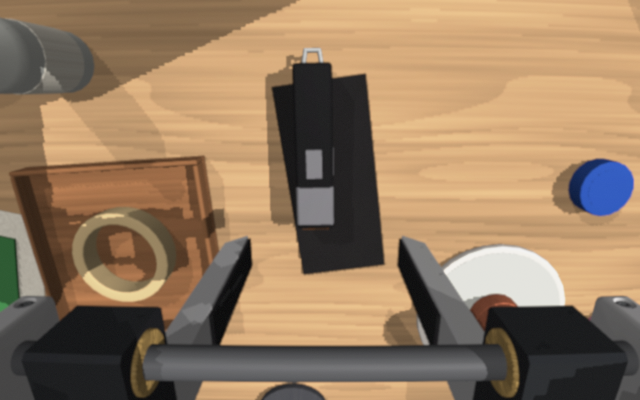

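The wrist picture shows the scanner knocked back and sideways: head at (315,205), tail loop at (313,55), overhanging its mat. The tape is fine in the tray at (125,255), and part of the pile is at (495,310). I grip the scanner at its middle.

```bash
python3 - <<'E'
from h import *
T((420,-178.5,40,np.pi+.013),(420,-178.5,-29,np.pi+.013))
E
```

```text
[0.0307, -0.0097, 0.0992] -0.012
[0.0307, -0.0097, 0.1682] -0.012
```

>>> {"method": "move_arm", "body": {
  "moves": [
    [0.031,-0.01,0.04,-0.012],
    [0.031,-0.01,0.08,-0.012],
    [0.031,-0.01,0.12,-0.012],
    [0.031,-0.01,0.15,-0.012],
    [0.031,-0.01,0.165,-0.012],
    [0.031,-0.01,0.168,-0.012],
    [0.031,-0.01,0.168,-0.012],
    [0.031,-0.01,0.168,-0.012],
    [0.031,-0.01,0.168,-0.012]
  ]
}}

```text
clock: 43.45
eef_pos: [420.1, -179.4, -27.7]
eef_rot: [-3.141, 0.002, -3.129]
wrist_force: [0.4, -0.3, -0.4]
finger_gap: 80.1
finger_force: 0.0
```

>>> {"method": "move_arm", "body": {
  "moves": [
    [0,0,0,0],
    [0,0,0,0],
    [0,0,0,0],
    [0,0,0,0],
    [0,0,0,0],
    [0,0,0,0],
    [0,0,-0.03,0],
    [0,0,-0.06,0],
    [0,0,-0.1,0],
    [0,0,-0.14,0],
    [0,0,-0.16,0],
    [0,0,-0.16,0]
  ],
  "jaw": 0.025,
  "squeeze": 50
}}

```text
clock: 44.65
eef_pos: [420.5, -179.7, 133.7]
eef_rot: [-3.139, 0.004, -3.129]
wrist_force: [0.4, -0.0, -1.7]
finger_gap: 33.6
finger_force: 50.0
```

```bash
cat >> h.py <<'E'
def scan():
    s=manip.read_state();c=viewer.camera('wrist');P=cloud(c);e=np.array(s['eef_pos'])
    d=P-e; m=(d[...,2]>52)&(d[...,2]<85)&(np.hypot(d[...,0],d[...,1])<95); h=cv2.cvtColor(c['frame'],cv2.COLOR_BGR2HSV)
    q=d[m]; q=q[q[:,2]>45]; Rz=Ro.from_euler('z',-(s['eef_rot'][2]-np.pi)).as_matrix(); q=q@Rz.T
    q=q[abs(q[:,1])<17]
    q=q[q[:,0]<-15]
    print('bar in tool-aligned frame: min',q.min(0).round(1),'max',q.max(0).round(1))
    A=np.c_[q[:,0],np.ones(len(q))];print('slope',np.linalg.lstsq(A,q[:,2],rcond=None)[0].round(3),len(q))
E
python3 - <<'E'
from h import *
st(); T((420,-100,130,np.pi+.013),(460,60,130,np.pi),(579.5,215,130,np.pi-.2)); scan()
c=viewer.camera('wrist');cv2.imwrite('pics/w4.png',c['frame'])
E
```

```text
{'clock': 44.65, 'eef_pos': [420.535, -179.732, 133.671], 'eef_rot': [-3.139, 0.004, -3.129], 'joints': [-0.484, 0.124, 1.819, -0.0, 1.194, -2.067], 'wrist_force': [0.431, -0.008, -1.702], 'finger_gap': 33.558, 'finger_force': 49.996}
[-0.0004, 0.0797, 0.0035] -0.0008
[-0.0424, 0.2392, 0.0033] 0.0122
[-0.1638, 0.3928, 0.0035] 0.2122
bar in tool-aligned frame: min [-76.8 -17.   52. ] max [-15.   17.   66.2]
slope [1.7000e-02 6.4313e+01] 10429
```

View pics/w4.png

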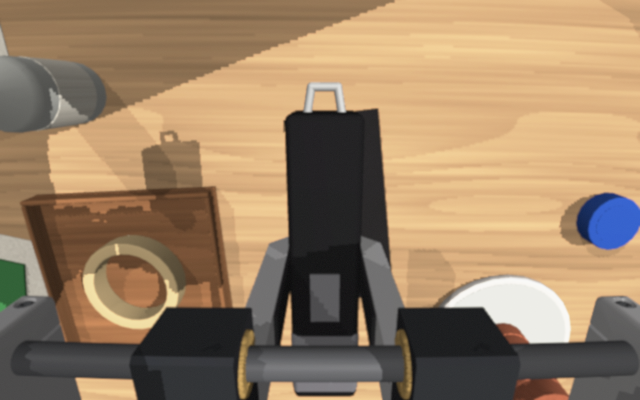

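The scanner is held level and centred, with its tail at (325,110). I carry it at this height to the easel, keeping short of the pile.

>>> {"method": "move_arm", "body": {
  "moves": [
    [-0.006,0.04,0,0],
    [-0.013,0.08,0,0],
    [-0.02,0.12,0,0],
    [-0.03,0.16,0,0],
    [-0.036,0.2,0,0.01],
    [-0.042,0.24,0,0.03],
    [-0.07,0.27,0,0.06],
    [-0.1,0.305,0,0.1],
    [-0.13,0.34,0,0.15],
    [-0.155,0.38,0,0.2],
    [-0.164,0.393,0,0.212],
    [-0.164,0.393,0,0.212]
  ]
}}

```text
clock: 45.95
eef_pos: [578.2, 217.2, 128.0]
eef_rot: [-3.14, -0.004, 2.944]
wrist_force: [0.7, -0.5, -1.2]
finger_gap: 33.9
finger_force: 50.0
```

>>> {"method": "move_arm", "body": {
  "moves": [
    [0,0,0,0],
    [0,0,0,0],
    [0,0,0,0],
    [0,0,0,0],
    [0,0,0,0]
  ]
}}

```text
clock: 46.45
eef_pos: [578.6, 215.5, 131.5]
eef_rot: [3.141, 0.0, 2.941]
wrist_force: [0.5, 1.8, -2.5]
finger_gap: 33.8
finger_force: 50.0
```

```bash
python3 - <<'E'
from h import *
st(); T((579.5,215,92,np.pi-.2)); scan()
c=viewer.camera('wrist');cv2.imwrite('pics/w5.png',c['frame'])
P=cloud(c)
hh=cv2.cvtColor(c['frame'],cv2.COLOR_BGR2HSV)
for n,c in(('top',viewer.camera('top')),):
    P=cloud(c);hh=cv2.cvtColor(c['frame'],cv2.COLOR_BGR2HSV)
    m=((P>[700,100,110])&(P<[800,260,172])).all(-1)&(hh[...,1]<60); p=P[m];print(len(p),np.median(p,0))
c=viewer.camera('side');f=c['frame'];cv2.imwrite('pics/s5.png',cv2.resize(f[130:330,150:350],None,fx=3,fy=3))
E
```

```text
{'clock': 46.45, 'eef_pos': [578.634, 215.465, 131.529], 'eef_rot': [3.141, 0.0, 2.941], 'joints': [0.297, 0.48, 1.36, -0.0, 1.301, -1.074], 'wrist_force': [0.545, 1.848, -2.469], 'finger_gap': 33.793, 'finger_force': 49.997}
[-0.0009, -0.0003, 0.0395] -0.0001
bar in tool-aligned frame: min [-76.5 -17.   52.1] max [-15.   16.7  66.2]
slope [1.4000e-02 6.4272e+01] 10321
134 [742.81190109 182.06553081 148.33231185]
```

View pics/s5.png

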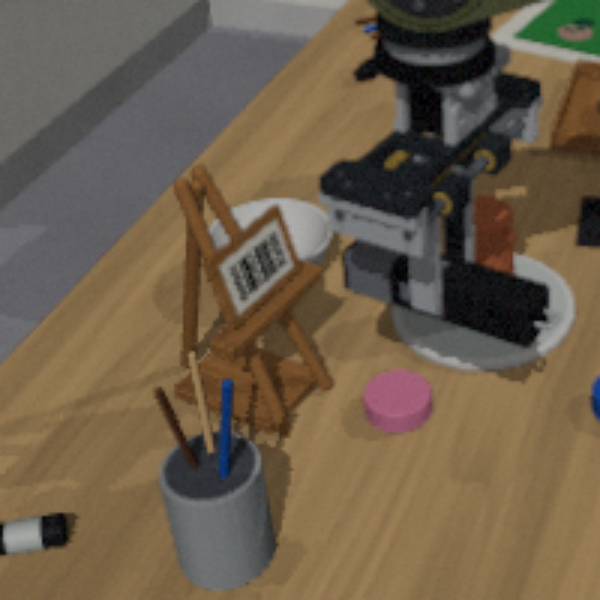

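The side crop shows the scanner level in the gripper, with its head at (370,275) facing the easel label at (258,265). I lower it to the label's height and hold.

>>> {"method": "move_arm", "body": {
  "moves": [
    [-0.001,0,0.02,0],
    [-0.001,0,0.035,0],
    [-0.001,0,0.0395,0],
    [-0.001,0,0.0395,0],
    [-0.001,0,0.0395,0],
    [-0.001,0,0.0395,0],
    [-0.001,0,0.0395,0],
    [-0.001,0,0.0395,0],
    [-0.001,0,0.0395,0],
    [-0.001,0,0.0395,0],
    [-0.001,0,0.0395,0],
    [-0.001,0,0.0395,0]
  ]
}}

```text
clock: 47.85
eef_pos: [579.6, 215.6, 91.8]
eef_rot: [-3.142, -0.0, 2.942]
wrist_force: [0.3, -0.4, -1.5]
finger_gap: 33.8
finger_force: 50.0
```

>>> {"method": "move_arm", "body": {
  "moves": [
    [0,0,0,0],
    [0,0,0,0],
    [0,0,0,0],
    [0,0,0,0],
    [0,0,0,0],
    [0,0,0,0],
    [0,0,0,0],
    [0,0,0,0],
    [0,0,0,0],
    [0,0,0,0],
    [0,0,0,0],
    [0,0,0,0]
  ]
}}

```text
clock: 49.05
eef_pos: [579.6, 215.6, 91.8]
eef_rot: [-3.142, -0.0, 2.942]
wrist_force: [-0.4, 0.1, -0.5]
finger_gap: 33.5
finger_force: 50.0
```

```bash
python3 - <<'E'
from h import *
s=st(); scan()
c=viewer.camera('side')
f=c['frame'];h=cv2.cvtColor(f,cv2.COLOR_BGR2HSV)
print('easel',pt(c,[(236,217),(235,219),(237,216)]).round(1), 'post?')
m=np.zeros(h.shape[:2],np.uint8);m[195:240,215:252]=1
p=cloud(c)[(m>0)&(h[...,1]<70)&(h[...,2]>90)];p=p[(p[:,2]>100)&(p[:,0]>700)];print(len(p),p.mean(0),p.min(0),p.max(0))
# tip/nose check: beam
yaw=s['eef_rot'][2]-np.pi;d=np.array([np.cos(yaw),np.sin(yaw)]);v=np.array([741,182])-np.array(s['eef_pos'][:2]);print('along',v@d-75,'lat',-v[0]*d[1]+v[1]*d[0])
E
```

```text
{'clock': 49.05, 'eef_pos': [579.633, 215.589, 91.777], 'eef_rot': [-3.142, -0.0, 2.942], 'joints': [0.297, 0.519, 1.398, -0.0, 1.225, -1.074], 'wrist_force': [-0.36, 0.089, -0.485], 'finger_gap': 33.525, 'finger_force': 49.996}
bar in tool-aligned frame: min [-76.6 -17.   52. ] max [-15.   16.8  66. ]
slope [1.4000e-02 6.4288e+01] 10334
easel [[742.2 182.7 145.5]
 [742.  188.8 144.1]
 [741.8 178.2 145.2]] post?
324 [743.90423257 182.18692217 145.10852587] [728.6057621  124.7447334  108.78894616] [779.88712755 220.75158057 172.00928556]
along 89.82297740409629 lat -0.8973862643006143
```

Lateral error is about 1 mm at 90 mm range, and the hold lasted over 2 s. Now the post.

```bash
python3 - <<'E'
from h import *
T((579,215,132,np.pi-.2),(475,90,132,np.pi-.1),(475,-60,132,np.pi-.06),(572,-195.5,132,np.pi-.06))
E
```

```text
[0.0005, -0.0007, -0.0402] 0.0002
[0.0776, -0.1439, -0.0402] -0.0998
[0.0478, -0.2909, -0.0402] -0.1398
[-0.0741, -0.4044, -0.0402] -0.1398
```

>>> {"method": "move_arm", "body": {
  "moves": [
    [0,0,-0.04,0],
    [0.02,-0.036,-0.04,-0.02],
    [0.04,-0.072,-0.04,-0.05],
    [0.06,-0.108,-0.04,-0.08],
    [0.078,-0.144,-0.04,-0.1],
    [0.07,-0.18,-0.04,-0.11],
    [0.06,-0.22,-0.04,-0.12],
    [0.054,-0.26,-0.04,-0.13],
    [0.048,-0.291,-0.04,-0.14],
    [0.018,-0.32,-0.04,-0.14],
    [-0.012,-0.348,-0.04,-0.14],
    [-0.043,-0.376,-0.04,-0.14]
  ]
}}

```text
clock: 50.35
eef_pos: [547.9, -163.1, 132.1]
eef_rot: [-3.141, 0.001, 3.082]
wrist_force: [0.1, 1.3, -2.4]
finger_gap: 33.7
finger_force: 50.0
```

>>> {"method": "move_arm", "body": {
  "moves": [
    [-0.03,-0.028,0,0],
    [-0.03,-0.028,0,0],
    [-0.03,-0.028,0,0],
    [-0.03,-0.028,0,0],
    [-0.03,-0.028,0,0],
    [-0.03,-0.028,0,0]
  ]
}}

```text
clock: 50.95
eef_pos: [575.3, -190.6, 132.3]
eef_rot: [-3.141, 0.001, 3.082]
wrist_force: [0.4, 0.5, -0.6]
finger_gap: 33.8
finger_force: 50.0
```

```bash
python3 - <<'E'
from h import *
st(); scan()
for n in('top','side'):
    c=viewer.camera(n);P=cloud(c);hh=cv2.cvtColor(c['frame'],cv2.COLOR_BGR2HSV)
    m=((P>[720,-280,112])&(P<[770,-140,180])).all(-1)&(hh[...,1]<70); p=P[m]
    if len(p)<30: print(n,len(p));continue
    A=np.c_[p[:,1:],np.ones(len(p))];k=np.linalg.lstsq(A,p[:,0],rcond=None)[0]; print(n,len(p),k.round(3),np.percentile(p,[1,99],axis=0).round(1).tolist(),'x at',k@[-205.5,140,1],'yaw into',np.arctan(-k[0]))
T((572,-195.5,92,np.pi-.06))
E
```

```text
{'clock': 50.95, 'eef_pos': [575.326, -190.615, 132.341], 'eef_rot': [-3.141, 0.001, 3.082], 'joints': [-0.38, 0.454, 1.396, 0.0, 1.291, -1.892], 'wrist_force': [0.391, 0.482, -0.635], 'finger_gap': 33.792, 'finger_force': 49.996}
bar in tool-aligned frame: min [-76.6 -17.   52. ] max [-15.   16.9  66. ]
slope [1.5000e-02 6.4277e+01] 10366
top 251 [5.40000e-02 2.93000e-01 7.06074e+02] [[729.2, -243.3, 114.8], [752.6, -170.1, 172.9]] x at 735.9815540305668 yaw into -0.05409819603816903
side 224 [7.60000e-02 2.66000e-01 7.16749e+02] [[731.5, -242.1, 117.2], [751.4, -165.1, 170.1]] x at 738.299520763048 yaw into -0.07599187163532349
[0.0032, -0.0048, 0.0401] 0.0006
```

>>> {"method": "move_arm", "body": {
  "moves": [
    [0.003,-0.005,0.02,0],
    [0.003,-0.005,0.035,0],
    [0.003,-0.005,0.04,0],
    [0.003,-0.005,0.04,0],
    [0.003,-0.005,0.04,0],
    [0.003,-0.005,0.04,0],
    [0.003,-0.005,0.04,0],
    [0.003,-0.005,0.04,0],
    [0.003,-0.005,0.04,0],
    [0.003,-0.005,0.04,0],
    [0.003,-0.005,0.04,0],
    [0.003,-0.005,0.04,0]
  ]
}}

```text
clock: 52.3
eef_pos: [572.1, -196.0, 91.8]
eef_rot: [3.142, -0.0, 3.082]
wrist_force: [0.1, 1.0, -1.6]
finger_gap: 33.9
finger_force: 50.0
```

>>> {"method": "move_arm", "body": {
  "moves": [
    [0,0,0,0],
    [0,0,0,0],
    [0,0,0,0],
    [0,0,0,0],
    [0,0,0,0],
    [0,0,0,0],
    [0,0,0,0],
    [0,0,0,0],
    [0,0,0,0],
    [0,0,0,0],
    [0,0,0,0],
    [0,0,0,0]
  ]
}}

```text
clock: 53.5
eef_pos: [572.1, -196.0, 91.8]
eef_rot: [-3.142, 0.0, 3.082]
wrist_force: [0.6, 0.3, -1.6]
finger_gap: 33.2
finger_force: 50.0
```

```bash
python3 - <<'E'
from h import *
s=st(); scan()
yaw=s['eef_rot'][2]-np.pi;d=np.array([np.cos(yaw),np.sin(yaw)]);v=np.array([737,-206])-np.array(s['eef_pos'][:2]);print('along',v@d-75,'lat',-v[0]*d[1]+v[1]*d[0])
c=viewer.camera('top');h=cv2.cvtColor(c['frame'],cv2.COLOR_BGR2HSV)
m=(h[...,2]<70).astype(np.uint8);roi=np.zeros_like(m);roi[195:275,340:395]=1;m=cv2.morphologyEx(m*roi,cv2.MORPH_OPEN,np.ones((3,3)))
cs,_=cv2.findContours(m,0,1)
for q in cs:
    if cv2.contourArea(q)>200: r=cv2.minAreaRect(q);b=plane(c,cv2.boxPoints(r),3);print(r,b.round(),b.mean(0))
T((456,-162.5,92,np.pi+.13),(456,-162.5,-27,np.pi+.13))
E
```

```text
{'clock': 53.5, 'eef_pos': [572.142, -196.019, 91.804], 'eef_rot': [-3.142, 0.0, 3.082], 'joints': [-0.391, 0.489, 1.442, -0.0, 1.21, -1.902], 'wrist_force': [0.569, 0.321, -1.558], 'finger_gap': 33.211, 'finger_force': 49.996}
bar in tool-aligned frame: min [-76.6 -17.   52. ] max [-15.   16.9  66.1]
slope [1.300e-02 6.425e+01] 10376
along 90.15975055309738 lat -0.11538664672660381
((359.25, 227.24998474121094), (38.890872955322266, 90.50965881347656), 45.0) [[ 419.   15.    3.]
 [ 633. -199.    3.]
 [ 540. -290.    3.]
 [ 329.  -76.    3.]] [ 480.27395988 -137.39624142    3.        ]
[0.118, 0.0265, -0.0002] -0.1898
[0.118, 0.0265, 0.1188] -0.1898
```

The post has been read: range 90 mm, lateral error about 0 mm, held 2 s. I lay the scanner back along the mat.

>>> {"method": "move_arm", "body": {
  "moves": [
    [0.03,0.005,0,-0.05],
    [0.06,0.012,0,-0.1],
    [0.09,0.02,0,-0.15],
    [0.118,0.0265,0,-0.19],
    [0.118,0.0265,0,-0.19],
    [0.118,0.0265,0.03,-0.19],
    [0.118,0.0265,0.06,-0.19],
    [0.118,0.0265,0.09,-0.19],
    [0.118,0.0265,0.105,-0.19],
    [0.118,0.0265,0.114,-0.19],
    [0.118,0.0265,0.1185,-0.19],
    [0.118,0.0265,0.1185,-0.19]
  ]
}}

```text
clock: 54.8
eef_pos: [456.5, -162.7, -26.3]
eef_rot: [-3.141, 0.001, -3.012]
wrist_force: [0.3, -0.1, -1.4]
finger_gap: 33.3
finger_force: 50.0
```

>>> {"method": "move_arm", "body": {
  "moves": [
    [0,0,0,0],
    [0,0,0,0],
    [0,0,0,0],
    [0,0,0,0]
  ]
}}

```text
clock: 55.2
eef_pos: [456.1, -162.6, -26.5]
eef_rot: [-3.141, 0.0, -3.011]
wrist_force: [0.7, 0.5, -2.5]
finger_gap: 33.4
finger_force: 50.0
```

```bash
python3 - <<'E'
from h import *
st(); scan(); T((456,-162.5,-27.5,np.pi+.13))
E
```

```text
{'clock': 55.2, 'eef_pos': [456.078, -162.566, -26.502], 'eef_rot': [-3.141, 0.0, -3.011], 'joints': [-0.418, 0.424, 1.871, 0.0, 0.847, -2.119], 'wrist_force': [0.717, 0.54, -2.493], 'finger_gap': 33.414, 'finger_force': 49.997}
bar in tool-aligned frame: min [-76.6 -17.   52. ] max [-15.   17.   66.3]
slope [1.5000e-02 6.4396e+01] 10422
[0.0, 0.0, 0.001] 0.0002
```

Lower it the last millimetre, release, and retreat up and back.

>>> {"method": "move_arm", "body": {
  "moves": [
    [0,0,0.001,0],
    [0,0,0.001,0],
    [0,0,0.001,0]
  ]
}}

```text
clock: 55.55
eef_pos: [456.1, -162.6, -27.0]
eef_rot: [-3.141, 0.0, -3.011]
wrist_force: [-3.1, 0.6, 9.8]
finger_gap: 33.9
finger_force: 50.0
```

>>> {"method": "move_arm", "body": {
  "moves": [
    [0,0,0,0],
    [0,0,0,0],
    [0,0,0,0],
    [0,0,0,0],
    [0,0,-0.04,0],
    [0,0,-0.08,0],
    [0,0,-0.12,0],
    [0,0,-0.16,0],
    [0.05,0,-0.2,0],
    [0.09,0,-0.22,0],
    [0.09,0,-0.22,0],
    [0.09,0,-0.22,0]
  ],
  "jaw": 0.07
}}

```text
clock: 56.75
eef_pos: [366.5, -174.6, 193.2]
eef_rot: [-3.14, 0.002, -3.013]
wrist_force: [0.0, -0.6, -0.0]
finger_gap: 69.8
finger_force: 0.0
```

```bash
python3 - <<'E'
from h import *
st();c=viewer.camera('wrist');cv2.imwrite('pics/w6.png',c['frame']);P=cloud(c);z=P[...,2]
m=(z>29)&(z<45)&(P[...,0]>330)&(P[...,0]<560)&(P[...,1]<-90)&(P[...,1]>-260)
r=cv2.minAreaRect(P[m][:,:2].astype(np.float32));print('scan',r)
h=cv2.cvtColor(c['frame'],cv2.COLOR_BGR2HSV)
m=(h[...,2]<75)&(abs(z-3)<2.5)&(abs(P[...,0]-456)<130)&(abs(P[...,1]+162)<80);m=cv2.morphologyEx(m.astype(np.uint8),cv2.MORPH_OPEN,np.ones((5,5)))>0
r=cv2.minAreaRect(P[m][:,:2].astype(np.float32));print('mat+shadow',r)
m=(z>26)&(z<34)&(P[...,0]>440)&(P[...,0]<620)&(abs(P[...,1]+378)<85);p=P[m];print('tape',p.min(0),p.max(0),np.median(p,0))
c=viewer.camera('top');cakes('top',110);cv2.imwrite('pics/t6.png',cv2.resize(c['frame'][60:290,170:500],None,fx=2.3,fy=2.3))
c=viewer.camera('side');h=cv2.cvtColor(c['frame'],cv2.COLOR_BGR2HSV);P=cloud(c);m=(h[...,0]<10)&(h[...,1]>120)&(P[...,2]>8)&(abs(P[...,0]-607)<50)&(abs(P[...,1]-21)<50);p=P[m];
for a in range(12,108,20): q=p[(p[:,2]>a)&(p[:,2]<a+16)]; print(a,len(q),np.percentile(q,[3,97],axis=0)[:,:2].round(1).tolist())
print(p[:,2].max())
E
```

```text
{'clock': 56.75, 'eef_pos': [366.523, -174.583, 193.186], 'eef_rot': [-3.14, 0.002, -3.013], 'joints': [-0.535, -0.052, 1.858, 0.0, 1.333, -2.235], 'wrist_force': [0.034, -0.596, -0.031], 'finger_gap': 69.799, 'finger_force': 0.0}
scan ((453.6295471191406, -162.93167114257812), (148.0034637451172, 34.040931701660156), 7.433254718780518)
mat+shadow ((454.4574890136719, -161.57867431640625), (197.51309204101562, 88.67778778076172), 7.652579307556152)
tape [ 440.18097055 -462.50100698   26.00737883] [ 566.9881763  -328.20227416   31.60016757] [ 512.2775558  -383.7050609    28.99587996]
top [304 177  17  19 259] [605.8  19.3 110. ]
12 36 [[581.5, 29.0], [624.5, 51.1]]
32 46 [[583.4, 31.0], [624.3, 50.7]]
52 52 [[583.1, 22.5], [627.2, 50.5]]
72 57 [[582.8, 23.5], [627.1, 49.9]]
92 59 [[584.3, 25.2], [628.5, 50.8]]
114.35642949274052
```

View pics/t6.png

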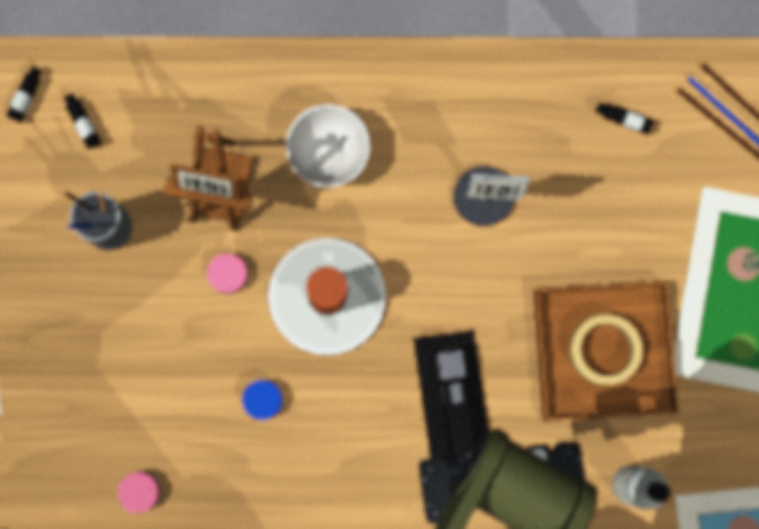

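The final view shows the pile centred at (327,290), the tape in the tray at (607,348) and the scanner along its mat at (455,380), with the bystanders where they were. I hand in.

```bash
python3 -c "
from h import *
print(manip.sign_off())"
```

```text
the job is handed in; nothing more can be done
None
```

I handed the job in at about 57 s on the robot's clock: the tape is in its tray, all five cakes are piled on the plate within about 3 mm of centre, the scanner was held steady for over a second on the easel label and then the post label and is back along its mat. The interface returned no verdict, so the two reads rest on my own measurements.

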